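# Roll down a cap strip on a tube rack

### The job

The blue strip of twelve caps has only been laid loosely on the edge row of tubes in the white rack. Take the hand roller from its stand and roll it along the strip, firmly but without crushing anything, until every cap is fully home, then put the roller back in its stand standing upright as it was. Only the roller may press on the rack and its caps, and leave everything else on the bench where it is.

Things in the scene. Friction and masses are not known exactly. Their poses are not given: they have to be found in the camera images.
- roller: Hand roller, 0.28 kg, upright in its stand. Origin: lowest point of its black rubber wheel, z up. Wheel 36 mm diameter, 24 mm wide, axle along x (z = 18 mm): it rolls along y. Aluminium crossbar 60 mm (x) by 26 mm (y), z = 42 to 50 mm. Upright red handle 30 mm (x) by 24 mm (y), z = 50 to 108 mm: grip across the 24 mm (closing along y), at about z = 80 mm.
- dock: The roller's fixed stand. Origin: centre of its underside. Base 78 (x) by 74 (y) by 8 mm; two upright walls 50 mm long (y), inner faces at x = +-21 mm, tops at z = 53 mm, open at both y ends. The wheel and its 35 mm wide fork hang between the walls, the crossbar's ends rest on the wall tops: roller axes parallel to the stand's (or half a turn), roller origin 11 mm above the stand's.
- nest: Fixed holder 112 (x) by 154 mm (y), 36 mm high; origin: centre of underside. The white tube rack (86 by 128 mm) stands on a soft foam bed, thick or worn thin: its top is 53 to 71 mm above the bench, sloping up to 2.3 degrees along y, and sinks 1 to 3 mm more when pressed. Blue strip: edge row, x = +31.5 mm, along y. Next two rows empty, 7 mm lower; green finished strips begin 22 mm away.
- strip_end1 (a point): Where blue end cap 1 is (nest y = -49.5 mm): the centre of its top when fully home, for a foam bed of middling thickness, 69 mm above the bench. The true height differs by up to 8 mm either way and must be felt; a cap not yet home stands up to 4.5 mm higher. Axes parallel to the nest's.
- strip_end12 (a point): The same for the other end cap, 12 (nest y = +49.5 mm). The caps between are 9 mm apart on the straight line; each top is flat, 8.2 mm across the strip. Pressed on an end cap first, the wheel is shoved off the strip's end by the proud neighbour: better begin a cap or two further in and roll to that end, then along the whole strip.
- wheel (a joint): Turn of the roller's wheel on its axle, rad, 0 at the start; it grows or falls as it rolls, about 1 rad per 18 mm.
- plug1 (a joint): How far blue cap 1 has been pushed into its tube, m: 0 is loosely laid on, 0.0045 is fully home. Each cap takes 8 to 12 N, some fit tighter than others, and stays where it is left; the wheel bears on two or three, so 18 to 24 N on the roller drives them home. Above 28 N the tubes crack.
- plug2 (a joint): The same for cap 2.
- plug3 (a joint): The same for cap 3.
- plug4 (a joint): The same for cap 4.
- plug5 (a joint): The same for cap 5.
- plug6 (a joint): The same for cap 6.
- plug7 (a joint): The same for cap 7.
- plug8 (a joint): The same for cap 8.
- plug9 (a joint): The same for cap 9.
- plug10 (a joint): The same for cap 10.
- plug11 (a joint): The same for cap 11.
- plug12 (a joint): The same for cap 12.
- dropper1: Bystander: small amber dropper bottle, loose; leave it alone.
- dropper2: Bystander: small white dropper bottle, loose; leave it alone.
- tipbox: Bystander: blue tip box, loose; leave it alone.
- marker: Bystander: green marker, loose; leave it alone.
- spare_strip: Bystander: spare green cap strip, loose; leave it alone.
- timer: Bystander: white timer, loose; leave it alone.
Things that resemble listed ones, but are neither listed nor needed, are in the scene too. Leave any orange look-alike of the roller alone.

How it is judged:
By the outcome, as a careful person would: the job done as asked, in the order asked, and still so for the second after the job is handed in, with the robot touching nothing.
It also fails if it takes over 72 s, if anything falls off the work surface, if the arm or the gripper's body presses on something with over 40 N, if the wrist force passes 120 N, or if a joint passes its speed limit or range.

### The arm

A 6-joint arm with a two-finger parallel gripper is mounted at the origin on the work surface. World frame = base frame: x ahead of the robot, y to its left, z up, the work surface at z = 0. Lengths are in mm, angles in rad, forces in N, time in s.
With the tool pointing down it reaches from about 350 to 775 mm from the base axis. Payload 5.5 kg.
Tool frame: the origin (TCP) lies midway between the tips of the shut fingers; the grasp point (between the pads) lies 19 mm behind it; z points along the fingers, y is the line along which they close (so a half turn about z gives the same grasp; the last joint's range is limited). The gripper opens to 85 mm and grips with 20 to 120 N. Pads are 22 mm wide; open, the fingers measure 114 mm over their backs; the gripper's body (76 mm by 85 mm) begins 54 mm behind the grasp point. The pads swing forward as they close: fully open they stand 13 mm farther back than shut.
Start: joints at [-1.293, 0.313, 0.046, 1.304, 0, 1.431], TCP at [233.307, -525.585, 231.323] pointing down, gripper open.
Joint ranges: [-2.76, 2.76], [-0.86, 1.69], [-1.03, 1.26], [-2.2, 2.34], [-1.47, 1.5], [-3.14, 3.14]. Speed limits (rad/s): [2.57, 2.57, 3.14, 3.14, 3.14, 3.14].

### API

Orientations are given as a rotation vector (axis times angle).
In Python, from cell import r gives the robot as it stands.
- The arm moves only by the tool servo_tool, never from a script. Its argument "commands" is a list of rows, each an object of numbers: "dx", "dy", "dz": the shift along the tool's x, y, z as a fraction of full scale; "ax", "ay", "az": the turn, a rotation vector about the tool's x, y, z as a fraction of full scale; "claw": the closure, from -1 (fully open) to 1 (shut), so that 0 is half open. A call has 1 to 8 rows; each row shifts and turns the commanded pose from where the row before left it, along the tool's axes as they then stand; what a row does not reach is not made up. Full scale, the value 1, is 0.05 m for a shift and 180 degrees for a turn. A row lasts 1/8 s, in which the tool goes at most 62.5 mm and 10.7 degrees, less where a joint would pass 70% of its speed; a pose out of reach is approached as far as the arm can. A call with a number of a shift or a turn outside -1 to 1 is refused whole. A call with a gripper value outside its range is refused whole. The fingers move at their own pace and stop on an object; the grip force is fixed at half the most. Time passes only in rows, so rows that do not move let the fingers close. It gives the time, the measured TCP pose, the force, the opening and the grip force at its end, in the units of the state.
- r.read_state(): the state, without advancing time (a new reading comes with each control period).
- r.grab_frame(name): name is "scene" or "top" or "wrist"; returns a dict with "pixels" (420x560x3 uint8, red, green, blue), "intrinsics" (3x3 intrinsics, pixels), "position" and "attitude" of the camera in the world. Camera axes: x right, y down, z forward; pixel columns grow to the right and rows downward; lengths in mm; the calibration is good to about 2 mm. A picture is of the moment at which its call begins. There is no depth.
- r.close_job(): hands the job in; it is judged then, once.
Trained networks look in a picture, given as the dict that the camera call returned (one of the last four; its "shot" number tells which), for a name from the list of things; names that differ only in an ending like _2 or _b are one class to them, and where a whole thing is asked for, a point or a joint stands for the part that bears it (a point fixed in the world has none). Each returns a list of dicts, best first, with "confidence" (0 to 1); they miss things now and then, are a little off and sometimes report something else, mostly with a low value. They report only what shows in the picture. A call takes as long as a camera call. They do not tell look-alikes from the thing itself.
- r.search_frame(picture, target): "at" ([row, column] in pixels, amid what is visible of it).
- r.regions_of(picture, target): "region" (420x560 bool, what is visible of it) and "at" ([row, column] in pixels, amid what is visible of it).
- r.pinpoint(picture, target): "at" ([row, column] in pixels: a listed point, or the origin of a listed thing).
The state is a dict: "t": time; "qpos": joint angles; "joint_velocities": joint speeds; "tau": joint torques, N m; "position": TCP position; "orientation": TCP orientation; "wrist_force": force on the tool from outside, world axes, zero at the start; "moment": the same for the moment, N m; "grip_width": opening from 0.0 (shut) to 1.0 (fully open); "finger_force": force on a finger pad.
Only numpy, scipy, OpenCV 4.12 (cv2) and the standard library are available. Lean on these libraries where they do the work, as an engineer would, in place of code of your own. Each camera call takes 0.05 s, during which the arm holds its last target. There are 200 camera calls.

## Working session

There is one attempt and no reset: what is moved stays moved. The work goes in short steps, Python scripts to look and compute and a tool call to move; the robot and the scene stay as the last step left them, time stands still between calls to the robot, and variables do not carry over. Pictures are saved under pics/ and viewed, at most 10 in all, crops included, and the job is handed in when it is done.

Besides the shell and the picture viewer there is one more tool, called after "Request:" as name(argument=value, ...) on one line, values as JSON. servo_tool: Moves the arm, as the interface text tells. Its arguments: {"type":"object","properties":{"commands":{"type":"array","items":{"type":"object","properties":{"dx":{"type":"number"},"dy":{"type":"number"},"dz":{"type":"number"},"ax":{"type":"number"},"ay":{"type":"number"},"az":{"type":"number"},"claw":{"type":"number"}}}}},"required":["commands"]}

```bash
mkdir -p pics; ls; cat > h.py <<'E'
import numpy as np, cv2
from scipy.spatial.transform import Rotation as R
from cell import r
def cam(p):
    A=np.array(p["attitude"],float)
    M=A if A.shape==(3,3) else R.from_rotvec(A).as_matrix()
    return np.array(p["intrinsics"]),M,np.array(p["position"],float)
def ray(p,at):
    K,M,c=cam(p); d=M@np.linalg.solve(K,[at[1],at[0],1.]); return c,d
def atz(p,at,z):
    c,d=ray(p,at); return c+d*(z-c[2])/d[2]
def proj(p,X):
    K,M,c=cam(p); q=K@(M.T@(np.array(X,float)-c)); return q[1]/q[2],q[0]/q[2]
def tri(L):
    A=np.zeros((3,3));b=np.zeros(3)
    for p,at in L:
        c,d=ray(p,at); d/=np.linalg.norm(d); P=np.eye(3)-np.outer(d,d); A+=P;b+=P@c
    return np.linalg.solve(A,b)
def save(p,n): cv2.imwrite("pics/"+n,p["pixels"][:,:,::-1])
E
python3 - <<'E'
from h import *
np.set_printoptions(precision=1,suppress=True)
P={n:r.grab_frame(n) for n in("scene","top")}
for n in P:
    save(P[n],n+".png"); print(n,P[n]["position"],P[n]["attitude"])
    for t in("roller","dock","nest","strip_end1","strip_end12"):
        for d in r.pinpoint(P[n],t)[:3]:
            print(t,d["at"],round(d["confidence"],2),atz(P[n],d["at"],{"roller":11,"dock":0,"nest":0}.get(t,69)))
a=np.hstack([cv2.resize(P[n]["pixels"],(560,420)) for n in P]); 
print(r.read_state())
E
```

```text
pics
scene [1213.6 -289.4  614.8] [-1.9 -1.3  0.6]
roller [183.7, 286.7] 0.75 [368.3 122.2  11. ]
roller [218.1, 352.0] 0.61 [579.2 213.6  11. ]
dock [220.5, 350.1] 0.69 [574.7 212.5   0. ]
nest [260.7, 191.3] 0.57 [ 570.6 -207.9    0. ]
strip_end1 [250.1, 157.6] 0.93 [ 586.3 -274.8   69. ]
strip_end1 [250.8, 202.0] 0.57 [ 622.  -189.7   69. ]
strip_end1 [255.2, 374.5] 0.17 [766.2 141.2  69. ]
strip_end12 [250.1, 157.6] 0.93 [ 586.3 -274.8   69. ]
strip_end12 [250.8, 202.0] 0.57 [ 622.  -189.7   69. ]
strip_end12 [255.2, 374.5] 0.17 [766.2 141.2  69. ]
top [449.9  -8.  986.6] [-2.2  2.1 -0.1]
roller [202.3, 184.7] 0.85 [568.5 213.3  11. ]
roller [145.1, 194.8] 0.73 [700.1 196.6  11. ]
roller [301.9, 224.1] 0.68 [350.9 116.3  11. ]
dock [204.3, 182.9] 0.87 [565.1 219.7   0. ]
dock [165.7, 440.1] 0.44 [ 668.  -362.9    0. ]
nest [200.3, 379.4] 0.92 [ 585.1 -225.1    0. ]
strip_end1 [194.6, 410.7] 0.78 [ 589.4 -275.6   69. ]
strip_end1 [176.5, 369.9] 0.76 [ 626.  -189.8   69. ]
strip_end12 [194.6, 410.7] 0.78 [ 589.4 -275.6   69. ]
strip_end12 [176.5, 369.9] 0.76 [ 626.  -189.8   69. ]
{'t': 0.6, 'qpos': array([-1.3,  0.3,  0. ,  1.3,  0. ,  1.4]), 'joint_velocities': array([-0., -0., -0.,  0.,  0., -0.]), 'tau': array([ -0. , -48. ,  29.9,   0. ,  -0. ,   0. ]), 'position': array([ 233.3, -525.6,  231.4]), 'orientation': array([3.1, 0.7, 0. ]), 'wrist_force': array([-0.5,  0.9,  0.4]), 'moment': array([-0., -0., -0.]), 'finger_force': 0.0, 'grip_width': 1.0007500824063738}
```

View pics/scene.png

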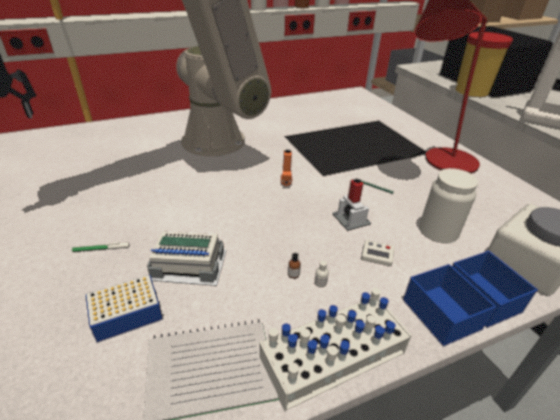

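View pics/top.png

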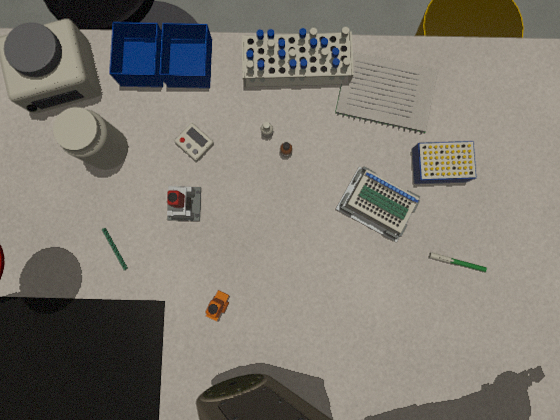

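The scene shows the red roller in its stand at about (218,352) and the orange decoy at (170,287). The rack is at (250,187), with its blue strip on the side away from the robot. In the top picture the strip runs (172,365)–(195,412) and the stand is at (203,183).

I'll go over the rack first.

Request:
servo_tool(commands=[{"dx":0.9,"dy":-0.24},{"dx":0.9,"dy":-0.24},{"dx":0.9,"dy":-0.24},{"dx":0.9,"dy":-0.24},{"dx":0.9,"dy":-0.24},{"dx":0.9,"dy":-0.24},{"dx":0.9,"dy":-0.24},{"dx":0.5,"dy":-0.14}])

```text
schema error: expected keys dx, dy, dz, ax, ay, az, claw
```

Request:
servo_tool(commands=[{"az":-0.058},{"az":-0.058},{"az":-0.058},{"az":-0.058},{"az":-0.058},{"az":-0.058},{"az":-0.058},{"az":-0.058}])

```text
schema error: expected keys dx, dy, dz, ax, ay, az, claw
```

Request:
servo_tool(commands=[{"az":-0.058},{"az":-0.058},{"az":-0.058},{"az":-0.058},{"az":-0.058},{"az":-0.058},{"az":-0.058},{}])

```text
schema error: expected keys dx, dy, dz, ax, ay, az, claw
```

```bash
python3 - <<'E'
from h import *
np.set_printoptions(precision=2,suppress=True)
s=r.read_state(); print(s["t"],s["qpos"],s["position"],R.from_rotvec(s["orientation"]).as_matrix())
p=r.grab_frame("wrist"); save(p,"w1.png"); print(p["position"])
for t in("nest","strip_end1","strip_end12"):
    for d in r.pinpoint(p,t)[:3]: print(t,d["at"],round(d["confidence"],2),atz(p,d["at"],{"nest":0}.get(t,69)))
E
```

```text
0.6 [-1.29  0.31  0.05  1.3   0.    1.43] [ 233.31 -525.59  231.36] [[ 0.91  0.41  0.  ]
 [ 0.41 -0.91 -0.  ]
 [ 0.    0.   -1.  ]]
[ 297.82 -496.24  373.49]
```

View pics/w1.png

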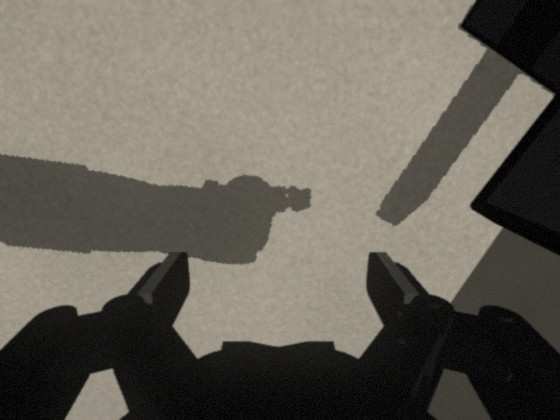

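All the keys have to be in every row. The wrist view shows only bench and shadow so far.

Request:
servo_tool(commands=[{"dx":0.9,"dy":-0.15,"dz":0,"ax":0,"ay":0,"az":0,"claw":-1},{"dx":0.9,"dy":-0.15,"dz":0,"ax":0,"ay":0,"az":0,"claw":-1},{"dx":0.9,"dy":-0.15,"dz":0,"ax":0,"ay":0,"az":0,"claw":-1},{"dx":0.9,"dy":-0.15,"dz":0,"ax":0,"ay":0,"az":0,"claw":-1},{"dx":0.9,"dy":-0.15,"dz":0,"ax":0,"ay":0,"az":0,"claw":-1},{"dx":0.9,"dy":-0.15,"dz":0,"ax":0,"ay":0,"az":0,"claw":-1},{"dx":0.9,"dy":-0.15,"dz":0,"ax":0,"ay":0,"az":0,"claw":-1},{"dx":0.9,"dy":-0.15,"dz":0,"ax":0,"ay":0,"az":0,"claw":-1}])

```text
t: 1.8
position: [539.2, -323.8, 231.4]
orientation: [3.073, 0.652, 0.0]
wrist_force: [0.6, -0.6, 0.0]
grip_width: 0.999
finger_force: 0.0
```

Request:
servo_tool(commands=[{"dx":0.9,"dy":-0.15,"dz":0,"ax":0,"ay":0,"az":0,"claw":-1},{"dx":0.9,"dy":-0.15,"dz":0,"ax":0,"ay":0,"az":0,"claw":-1},{"dx":0.6,"dy":-0.1,"dz":0,"ax":0,"ay":0,"az":0,"claw":-1},{"dx":0,"dy":0,"dz":0,"ax":0,"ay":0,"az":-0.058,"claw":-1},{"dx":0,"dy":0,"dz":0,"ax":0,"ay":0,"az":-0.058,"claw":-1},{"dx":0,"dy":0,"dz":0,"ax":0,"ay":0,"az":-0.058,"claw":-1},{"dx":0,"dy":0,"dz":0,"ax":0,"ay":0,"az":-0.058,"claw":-1},{"dx":0,"dy":0,"dz":0,"ax":0,"ay":0,"az":-0.058,"claw":-1}])

```text
t: 2.8
position: [639.6, -257.7, 231.2]
orientation: [-2.467, -1.945, 0.0]
wrist_force: [-0.3, -0.4, 0.4]
grip_width: 0.998
finger_force: 0.0
```

Request:
servo_tool(commands=[{"dx":0,"dy":0,"dz":0,"ax":0,"ay":0,"az":-0.058,"claw":-1},{"dx":0,"dy":0,"dz":0,"ax":0,"ay":0,"az":-0.058,"claw":-1},{"dx":0,"dy":0,"dz":0,"ax":0,"ay":0,"az":-0.058,"claw":-1},{"dx":0,"dy":0,"dz":0,"ax":0,"ay":0,"az":-0.058,"claw":-1},{"dx":0,"dy":0,"dz":0,"ax":0,"ay":0,"az":-0.058,"claw":-1},{"dx":0,"dy":0,"dz":0,"ax":0,"ay":0,"az":-0.058,"claw":-1},{"dx":0,"dy":0,"dz":0,"ax":0,"ay":0,"az":-0.058,"claw":-1},{"dx":0,"dy":0,"dz":0,"ax":0,"ay":0,"az":-0.058,"claw":-1}])

```text
t: 3.8
position: [639.6, -257.7, 231.2]
orientation: [-0.545, -3.094, 0.0]
wrist_force: [0.3, 0.6, 0.7]
grip_width: 1.004
finger_force: 0.0
```

Request:
servo_tool(commands=[{"dx":0,"dy":0,"dz":0,"ax":0,"ay":0,"az":-0.03,"claw":-1},{"dx":0,"dy":0,"dz":0,"ax":0,"ay":0,"az":0,"claw":-1}])

```text
t: 4.05
position: [639.5, -257.7, 231.2]
orientation: [-0.41, -3.115, 0.0]
wrist_force: [-0.5, 0.1, -0.7]
grip_width: 0.999
finger_force: 0.0
```

```bash
python3 - <<'E'
from h import *
np.set_printoptions(precision=2,suppress=True)
s=r.read_state(); print(s["t"],s["qpos"],s["position"],R.from_rotvec(s["orientation"]).as_matrix())
p=r.grab_frame("wrist"); save(p,"w2.png"); print(p["position"])
for t in("nest","strip_end1","strip_end12"):
    for d in r.pinpoint(p,t)[:3]: print(t,d["at"],round(d["confidence"],2),atz(p,d["at"],{"nest":0}.get(t,69)))
E
```

```text
4.05 [-0.5   0.55  0.41  1.43 -0.   -0.24] [ 639.54 -257.7   231.18] [[-0.97  0.26 -0.  ]
 [ 0.26  0.97 -0.  ]
 [ 0.   -0.   -1.  ]]
[ 571.3  -238.75  373.36]
nest [114.2, 294.9] 0.79 [ 574.98 -218.3     0.  ]
strip_end1 [136.5, 241.5] 0.71 [ 581.2  -278.44   69.  ]
strip_end1 [45.0, 115.8] 0.61 [ 472.86 -365.83   69.  ]
strip_end1 [159.3, 336.9] 0.57 [ 627.84 -191.62   69.  ]
strip_end12 [136.5, 241.5] 0.71 [ 581.2  -278.44   69.  ]
strip_end12 [45.0, 115.8] 0.61 [ 472.86 -365.83   69.  ]
strip_end12 [159.3, 336.9] 0.57 [ 627.84 -191.62   69.  ]
```

View pics/w2.png

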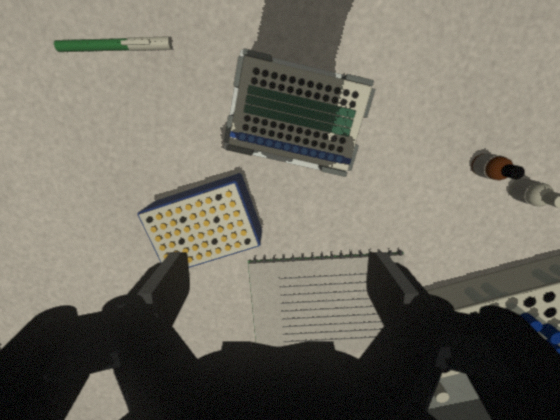

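The wrist view shows the rack at (110,300), with the blue strip from (135,235) to (160,348). I'll fit the strip from its blue pixels.

```bash
cat > strip.py <<'E'
from h import *
np.set_printoptions(precision=2,suppress=True)
def blue(p,box):
    hsv=cv2.cvtColor(p["pixels"],cv2.COLOR_RGB2HSV)
    m=cv2.inRange(hsv,(100,120,30),(128,255,255)); k=np.zeros_like(m); a,b,c,d=box; k[a:b,c:d]=m[a:b,c:d]
    n,l,st,_=cv2.connectedComponentsWithStats(cv2.morphologyEx(k,cv2.MORPH_CLOSE,np.ones((5,5))))
    i=1+np.argmax(st[1:,4]); v,u=np.nonzero((l==i)&(k>0)); return np.c_[v,u]
def ends(p,box,z):
    W=np.array([atz(p,q,z)[:2] for q in blue(p,box)]); c=W.mean(0)
    d=np.linalg.svd(W-c,full_matrices=False)[2][0]; d*=np.sign(d[1]); t=(W-c)@d; n=(W-c)@np.array([d[1],-d[0]])
    lo,hi=np.percentile(t,[0.5,99.5]); w=np.percentile(n,[2,98])
    return c+d*lo,c+d*hi,hi-lo,w,np.degrees(np.arctan2(-d[0],d[1])),len(W)
if __name__=="__main__":
    for n,box in(("top",(160,215,345,425)),("wrist",(115,175,220,360))):
        p=r.grab_frame(n)
        for z in(63,69,77): print(n,z,*ends(p,box,z))
E
python3 strip.py
```

```text
top 63 [ 576.67 -291.82] [ 615.06 -220.2 ] 81.25458927142682 [-2.91  2.71] -28.191354158259042 67
top 69 [ 575.85 -289.97] [ 613.99 -218.82] 80.72674550271287 [-2.89  2.69] -28.191354158259017 67
top 77 [ 574.75 -287.51] [ 612.56 -216.98] 80.02295381109421 [-2.86  2.67] -28.191354158259042 67
wrist 63 [ 591.89 -257.66] [ 605.83 -230.05] 30.930226829358595 [-2.28  3.05] -26.794382740507785 37
wrist 69 [ 591.49 -257.3 ] [ 605.16 -230.22] 30.332409529595942 [-2.23  2.99] -26.794382740507704 37
wrist 77 [ 590.96 -256.81] [ 604.27 -230.44] 29.535319796579152 [-2.17  2.91] -26.794382740507782 37
```

```bash
sed -i 's/^    hsv=.*/    a=p["pixels"].astype(int)/; s/^    m=cv2.inRange.*/    m=((a[...,2]>1.35*a[...,0]+8)\&(a[...,2]>1.2*a[...,1])).astype(np.uint8)*255; k=np.zeros_like(m); a,b,c,d=box; k[a:b,c:d]=m[a:b,c:d]/' strip.py; python3 strip.py
```

```text
top 63 [ 576.86 -291.61] [ 633.99 -184.25] 121.61628706175168 [-3.33  3.27] -28.01986613312273 178
top 69 [ 576.03 -289.77] [ 632.79 -183.11] 120.82624677140893 [-3.31  3.25] -28.01986613312271 178
top 77 [ 574.93 -287.31] [ 631.2  -181.58] 119.7728597176187 [-3.28  3.22] -28.019866133122715 178
wrist 63 [ 575.74 -289.08] [ 633.22 -180.16] 123.15959409681972 [-3.06  3.14] -27.821910890845444 729
wrist 69 [ 575.66 -288.11] [ 632.03 -181.29] 120.77931605133293 [-3.    3.08] -27.821910890845437 729
wrist 77 [ 575.54 -286.81] [ 630.43 -182.8 ] 117.60561199068387 [-2.92  2.99] -27.82191089084544 729
```

Request:
servo_tool(commands=[{"dx":0.2,"dy":0.88,"dz":0,"ax":0,"ay":0,"az":0,"claw":-1},{"dx":0.2,"dy":0.88,"dz":0,"ax":0,"ay":0,"az":0,"claw":-1},{"dx":0.2,"dy":0.88,"dz":0,"ax":0,"ay":0,"az":0,"claw":-1},{"dx":0.2,"dy":0.88,"dz":0,"ax":0,"ay":0,"az":0,"claw":-1},{"dx":0.2,"dy":0.88,"dz":0,"ax":0,"ay":0,"az":0,"claw":-1},{"dx":0.2,"dy":0.88,"dz":0,"ax":0,"ay":0,"az":0,"claw":-1},{"dx":0.2,"dy":0.88,"dz":0,"ax":0,"ay":0,"az":0,"claw":-1},{"dx":0.2,"dy":0.88,"dz":0,"ax":0,"ay":0,"az":0,"claw":-1}])

```text
t: 5.45
position: [653.0, 104.5, 231.4]
orientation: [0.409, 3.114, -0.0]
wrist_force: [0.6, -0.2, -0.5]
grip_width: 1.0
finger_force: 0.0
```

Request:
servo_tool(commands=[{"dx":0.2,"dy":0.88,"dz":0,"ax":0,"ay":0,"az":0,"claw":-1},{"dx":0.2,"dy":0.88,"dz":0,"ax":0,"ay":0,"az":0,"claw":-1},{"dx":0,"dy":0,"dz":0,"ax":0,"ay":0,"az":0,"claw":-1},{"dx":0,"dy":0,"dz":0,"ax":0,"ay":0,"az":0,"claw":-1}])

```text
t: 5.95
position: [656.3, 193.2, 231.1]
orientation: [-0.408, -3.115, 0.001]
wrist_force: [0.3, -0.5, -0.1]
grip_width: 0.999
finger_force: 0.0
```

```bash
python3 - <<'E'
from h import *
np.set_printoptions(precision=2,suppress=True)
s=r.read_state(); print(s["t"],s["qpos"],s["position"],R.from_rotvec(s["orientation"]).as_matrix())
p=r.grab_frame("wrist"); print(p["position"])
for t in("roller","dock"):
    for d in r.pinpoint(p,t)[:3]: print(t,d["at"],round(d["confidence"],2),atz(p,d["at"],{"roller":11,"dock":0}.get(t,69)))
save(p,"w3.png")
E
```

```text
5.95 [ 0.17  0.54  0.39  1.42 -0.    0.43] [656.29 193.18 231.13] [[-0.97  0.26 -0.  ]
 [ 0.26  0.97 -0.  ]
 [ 0.   -0.   -1.  ]]
[588.02 212.09 373.28]
roller [93.4, 278.4] 0.8 [564.71 219.1   11.  ]
dock [95.5, 278.5] 0.63 [566.27 218.83   0.  ]
```

View pics/w3.png

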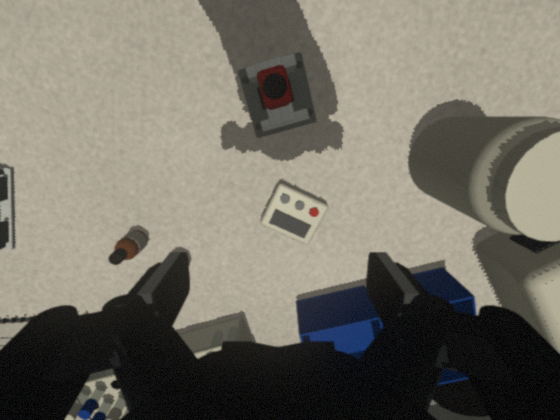

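The wrist view shows the stand at (95,280) with the red handle's black top at (85,275), and its walls along the upper and lower sides. I'll zoom in to get the yaw.

```bash
python3 - <<'E'
import cv2
a=cv2.imread("pics/w3.png")[40:145,215:345]
cv2.imwrite("pics/w3z.png",cv2.convertScaleAbs(cv2.resize(a,None,fx=5.5,fy=5.5,interpolation=cv2.INTER_CUBIC),alpha=1.5))
E
```

```text
(no output)
```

View pics/w3z.png

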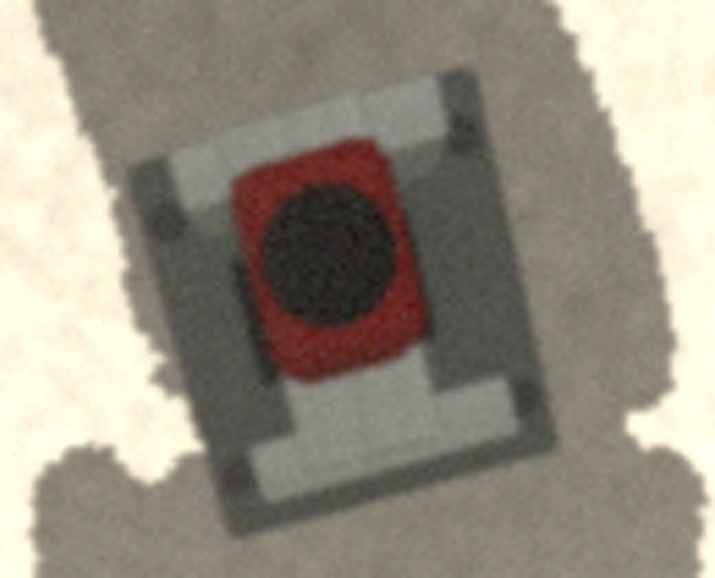

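```bash
python3 - <<'E'
from h import *
np.set_printoptions(precision=1,suppress=True)
p=r.grab_frame("wrist")
def Q(L,z):
    W=np.array([atz(p,(40+y/5.5,215+x/5.5),z)[:2] for x,y in L]); print("c",W.mean(0))
    for i in range(len(W)):
        e=W[(i+1)%4]-W[i]; print(e,np.linalg.norm(e),np.degrees(np.arctan2(e[1],e[0])))
Q([(235,535),(555,447),(475,68),(132,165)],8)
Q([(236,176),(378,137),(428,338),(287,383)],119)
Q([(252,447),(512,378),(518,428),(265,500)],53)
E
```

```text
c [567.9 217.5]
[ 0.  71.2] 71.16623183636476 89.98474338638307
[-76.   1.] 76.01070570629653 179.23827960867607
[ -0.6 -72. ] 71.99936977299836 -90.51644393974347
[76.6 -0.2] 76.63421873796024 -0.1347877689716352
c [566.9 214.9]
[ 0.3 20.8] 20.850007515589848 89.16900818006937
[28.   0.2] 28.029009841629037 0.42663711176396235
[  0.7 -21.6] 21.616424017241048 -88.10675608084051
[-29.    0.5] 29.049941172103672 178.91890514544681
c [594.2 217.4]
[ 0.6 49.9] 49.93546252794089 89.29735304540337
[ 9. -1.] 9.0246955860572 -6.269389001969528
[  0.4 -49.2] 49.226019626062325 -89.5833415146278
[-9.9  0.3] 9.944964091446383 178.39506115995752
```

The stand's yaw is about 0 and the roller is at about (567.5, 216). I'll turn the tool, centre it and descend.

Request:
servo_tool(commands=[{"dx":0,"dy":0,"dz":0,"ax":0,"ay":0,"az":-0.042,"claw":-1},{"dx":0,"dy":0,"dz":0,"ax":0,"ay":0,"az":-0.041,"claw":-1},{"dx":0.6,"dy":0.15,"dz":0,"ax":0,"ay":0,"az":0,"claw":-1},{"dx":0.6,"dy":0.15,"dz":0,"ax":0,"ay":0,"az":0,"claw":-1},{"dx":0.58,"dy":0.15,"dz":0,"ax":0,"ay":0,"az":0,"claw":-1},{"dx":0,"dy":0,"dz":0.6,"ax":0,"ay":0,"az":0,"claw":-1},{"dx":0,"dy":0,"dz":0.6,"ax":0,"ay":0,"az":0,"claw":-1},{"dx":0,"dy":0,"dz":0.4,"ax":0,"ay":0,"az":0,"claw":-1}])

```text
t: 7.15
position: [566.9, 214.6, 150.2]
orientation: [-0.002, -3.141, 0.001]
wrist_force: [0.5, -0.0, -0.0]
grip_width: 1.001
finger_force: 0.0
```

```bash
python3 - <<'E'
from h import *
np.set_printoptions(precision=3,suppress=True)
s=r.read_state(); print(s["t"],s["position"],R.from_rotvec(s["orientation"]).as_matrix(),s["wrist_force"])
p=r.grab_frame("wrist"); save(p,"w4.png")
X=np.array([567.5,216,119]); print("predicted handle top",proj(p,X))
a=p["pixels"].astype(int); m=((a[...,0]>1.8*a[...,1])&(a[...,0]>40)).astype(np.uint8)
n,l,st,c=cv2.connectedComponentsWithStats(m); print([(st[i],c[i]) for i in range(1,n) if st[i,4]>100])
E
```

```text
7.15 [566.935 214.573 150.161] [[-1.     0.002 -0.001]
 [ 0.002  1.    -0.   ]
 [ 0.001 -0.    -1.   ]] [ 0.508 -0.027 -0.03 ]
predicted handle top (np.float64(235.19366082184382), np.float64(278.71779538605506))
[(array([ 260,  190,   36,   41, 1029], dtype=int32), array([277.69 , 206.691]))]
```

View pics/w4.png

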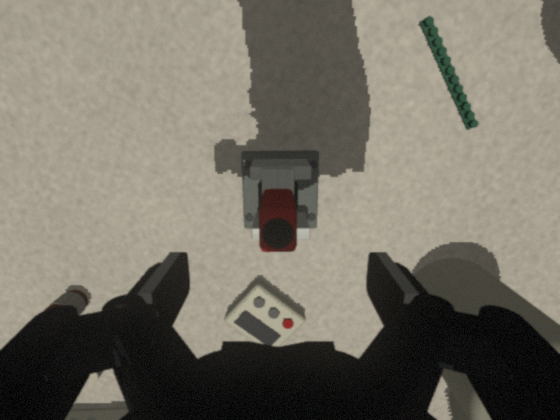

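The handle top at (235,277) matches the prediction, and it sits centred between the fingers and aligned with them. I'll descend and grip.

Request:
servo_tool(commands=[{"dx":0,"dy":0.02,"dz":0.4,"ax":0,"ay":0,"az":0,"claw":-1},{"dx":0,"dy":0,"dz":0.4,"ax":0,"ay":0,"az":0,"claw":-1},{"dx":0,"dy":0,"dz":0.4,"ax":0,"ay":0,"az":0,"claw":-1},{"dx":0,"dy":0,"dz":0.34,"ax":0,"ay":0,"az":0,"claw":-1},{"dx":0,"dy":0,"dz":0,"ax":0,"ay":0,"az":0,"claw":-1}])

```text
t: 7.82
position: [566.5, 216.0, 73.2]
orientation: [-0.001, -3.139, 0.001]
wrist_force: [-1.6, 0.2, 0.5]
grip_width: 0.999
finger_force: 0.0
```

Request:
servo_tool(commands=[{"dx":0,"dy":0,"dz":0,"ax":0,"ay":0,"az":0,"claw":1},{"dx":0,"dy":0,"dz":0,"ax":0,"ay":0,"az":0,"claw":1},{"dx":0,"dy":0,"dz":0,"ax":0,"ay":0,"az":0,"claw":1},{"dx":0,"dy":0,"dz":0,"ax":0,"ay":0,"az":0,"claw":1},{"dx":0,"dy":0,"dz":0,"ax":0,"ay":0,"az":0,"claw":1},{"dx":0,"dy":0,"dz":0,"ax":0,"ay":0,"az":0,"claw":1},{"dx":0,"dy":0,"dz":0,"ax":0,"ay":0,"az":0,"claw":1}])

```text
t: 8.7
position: [567.8, 216.6, 74.9]
orientation: [0.0, 3.14, -0.0]
wrist_force: [-0.9, -1.0, 6.1]
grip_width: 0.273
finger_force: 62.0
```

Request:
servo_tool(commands=[{"dx":0,"dy":0,"dz":-0.1,"ax":0,"ay":0,"az":0,"claw":1},{"dx":0,"dy":0,"dz":-0.3,"ax":0,"ay":0,"az":0,"claw":1},{"dx":0,"dy":0,"dz":-0.6,"ax":0,"ay":0,"az":0,"claw":1},{"dx":0,"dy":0,"dz":-0.6,"ax":0,"ay":0,"az":0,"claw":1},{"dx":0,"dy":0,"dz":-0.6,"ax":0,"ay":0,"az":0,"claw":1},{"dx":0,"dy":0,"dz":-0.6,"ax":0,"ay":0,"az":0,"claw":1},{"dx":0,"dy":0,"dz":0,"ax":0,"ay":0,"az":0,"claw":1},{"dx":0,"dy":0,"dz":0,"ax":0,"ay":0,"az":0,"claw":1}])

```text
t: 9.7
position: [566.8, 216.6, 213.3]
orientation: [0.0, -3.14, 0.001]
wrist_force: [-0.6, -0.1, -3.1]
grip_width: 0.276
finger_force: 61.4
```

```bash
python3 - <<'E'
from h import *
np.set_printoptions(precision=3,suppress=True)
s=r.read_state(); print(s["t"],s["position"],R.from_rotvec(s["orientation"]).as_matrix(),s["wrist_force"],s["moment"])
p=r.grab_frame("wrist"); q=r.grab_frame("scene")
# predicted origin with grasp at z=81 of roller
T=s["position"]; 
for n,pp in(("w",p),("s",q)):
    for d in r.pinpoint(pp,"roller")[:3]: print(n,d["at"],d["confidence"],"pred",proj(pp,T+[0,0,-(75-11)]))
    print("dock",[ (d["at"],d["confidence"],atz(pp,d["at"],0)) for d in r.pinpoint(pp,"dock")[:2]])
a=np.hstack([p["pixels"][100:400,140:420],q["pixels"][60:260,260:460].repeat(1,0)[:200].copy() if 0 else cv2.resize(q["pixels"][80:240,270:420],(281,300))])
cv2.imwrite("pics/lift.png",cv2.convertScaleAbs(a[:,:,::-1],alpha=1.4))
E
```

```text
9.7 [566.813 216.632 213.252] [[-1.    -0.    -0.001]
 [-0.     1.    -0.   ]
 [ 0.001 -0.    -1.   ]] [-0.567 -0.052 -3.093] [-0.025  0.023 -0.008]
w [215.5, 276.2] 0.59 pred (np.float64(217.27870916464644), np.float64(276.57924755814554))
dock [([176.2, 278.7], 0.66, array([565.713, 218.685,   0.   ]))]
s [170.2, 362.4] 0.92 pred (np.float64(169.70003598398554), np.float64(358.75960800846485))
s [183.5, 287.9] 0.66 pred (np.float64(169.70003598398554), np.float64(358.75960800846485))
s [251.1, 375.0] 0.59 pred (np.float64(169.70003598398554), np.float64(358.75960800846485))
dock [([218.6, 348.4], 0.79, array([566.079, 212.636,   0.   ]))]
```

View pics/lift.png

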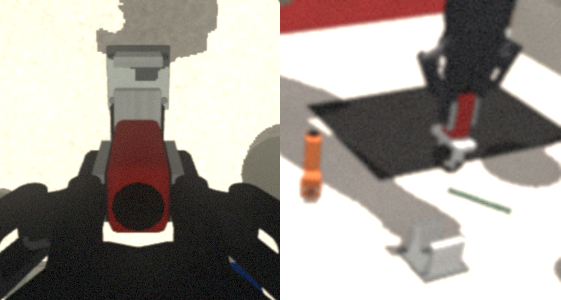

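The roller is lifted and straight in the grip, at (205,415) in the scene crop, with its weight reading -3.1 N. I'll carry it over to cap 10.

Request:
servo_tool(commands=[{"dx":-0.05,"dy":-0.42,"dz":0,"ax":0,"ay":0,"az":0,"claw":1},{"dx":-0.1,"dy":-0.85,"dz":0,"ax":0,"ay":0,"az":0,"claw":1},{"dx":-0.1,"dy":-0.85,"dz":0,"ax":0,"ay":0,"az":0,"claw":1},{"dx":-0.1,"dy":-0.85,"dz":0,"ax":0,"ay":0,"az":0,"claw":1},{"dx":-0.1,"dy":-0.85,"dz":0,"ax":0,"ay":0,"az":0,"claw":1},{"dx":-0.1,"dy":-0.85,"dz":0,"ax":0,"ay":0,"az":0,"claw":1},{"dx":-0.1,"dy":-0.85,"dz":0,"ax":0,"ay":0,"az":0,"claw":1},{"dx":-0.1,"dy":-0.85,"dz":0,"ax":0,"ay":0,"az":0,"claw":1}])

```text
t: 11.0
position: [604.5, -104.3, 214.2]
orientation: [-0.001, -3.141, 0.001]
wrist_force: [0.5, -0.3, -3.1]
grip_width: 0.269
finger_force: 61.3
```

Request:
servo_tool(commands=[{"dx":-0.1,"dy":-0.85,"dz":0,"ax":0,"ay":0,"az":0,"claw":1},{"dx":-0.1,"dy":-0.85,"dz":0,"ax":0,"ay":0,"az":0,"claw":1},{"dx":-0.05,"dy":-0.4,"dz":0,"ax":0,"ay":0,"az":0,"claw":1},{"dx":0,"dy":0,"dz":0,"ax":0,"ay":0,"az":0.052,"claw":1},{"dx":0,"dy":0,"dz":0,"ax":0,"ay":0,"az":0.052,"claw":1},{"dx":0,"dy":0,"dz":0,"ax":0,"ay":0,"az":0.051,"claw":1},{"dx":0,"dy":0,"dz":0,"ax":0,"ay":0,"az":0,"claw":1}])

```text
t: 11.88
position: [617.1, -206.7, 214.2]
orientation: [-0.754, -3.049, -0.0]
wrist_force: [0.8, -0.3, -3.1]
grip_width: 0.274
finger_force: 61.2
```

```bash
cat > st.py <<'E'
from h import *
np.set_printoptions(precision=3,suppress=True)
s=r.read_state(); Rm=R.from_rotvec(s["orientation"]).as_matrix()
y=np.radians(-27.9); nx=np.array([np.cos(y),np.sin(y),0]); ny=np.array([-np.sin(y),np.cos(y),0])
q=s["position"]-[603.5,-234.8,0]
print("t",s["t"],"pos",s["position"],"yaw",np.degrees(np.arctan2(Rm[1,0],Rm[0,0])),"tilt",Rm[:,2])
print("nest x err %.2f  y %.2f (cap %.2f) F"%(q@nx,q@ny,6.5+q@ny/9),s["wrist_force"],"M",s["moment"],"roller z %.1f"%(s["position"][2]-64))
print("to cap10 in tool mm",Rm.T@(31.5*ny-q)*[1,1,0])
E
python3 st.py
```

```text
t 11.875 pos [ 617.061 -206.692  214.23 ] yaw 152.20943078421246 tilt [-0.  0. -1.]
nest x err -1.17  y 31.19 (cap 9.97) F [ 0.794 -0.333 -3.134] M [-0.044 -0.071  0.013] roller z 150.2
to cap10 in tool mm [-1.268  0.307  0.   ]
```

Request:
servo_tool(commands=[{"dx":-0.024,"dy":0,"dz":0.4,"ax":0,"ay":0,"az":0,"claw":1},{"dx":0,"dy":0,"dz":0.5,"ax":0,"ay":0,"az":0,"claw":1},{"dx":0,"dy":0,"dz":0.3,"ax":0,"ay":0,"az":0,"claw":1},{"dx":0,"dy":0,"dz":0.06,"ax":0,"ay":0,"az":0,"claw":1},{"dx":0,"dy":0,"dz":0,"ax":0,"ay":0,"az":0,"claw":1}])

```text
t: 12.5
position: [618.7, -207.5, 151.8]
orientation: [0.756, 3.049, -0.0]
wrist_force: [-0.1, -0.8, -2.7]
grip_width: 0.275
finger_force: 61.3
```

Request:
servo_tool(commands=[{"dx":0,"dy":0,"dz":0.04,"ax":0,"ay":0,"az":0,"claw":1},{"dx":0,"dy":0,"dz":0.04,"ax":0,"ay":0,"az":0,"claw":1}])

```text
t: 12.75
position: [618.9, -207.5, 148.0]
orientation: [0.757, 3.048, -0.001]
wrist_force: [-0.9, 0.2, -3.1]
grip_width: 0.274
finger_force: 61.3
```

Request:
servo_tool(commands=[{"dx":0,"dy":0,"dz":0.04,"ax":0,"ay":0,"az":0,"claw":1}])

```text
t: 12.88
position: [618.6, -207.4, 145.5]
orientation: [0.757, 3.048, -0.0]
wrist_force: [0.3, -1.2, -2.8]
grip_width: 0.273
finger_force: 61.3
```

Request:
servo_tool(commands=[{"dx":0,"dy":0,"dz":0.04,"ax":0,"ay":0,"az":0,"claw":1}])

```text
t: 13.0
position: [618.5, -207.4, 143.3]
orientation: [0.757, 3.049, -0.0]
wrist_force: [-0.1, 0.1, -2.4]
grip_width: 0.271
finger_force: 61.3
```

Request:
servo_tool(commands=[{"dx":0,"dy":0,"dz":0.04,"ax":0,"ay":0,"az":0,"claw":1}])

```text
t: 13.12
position: [618.4, -207.4, 141.1]
orientation: [0.757, 3.049, -0.0]
wrist_force: [0.1, 0.4, -3.5]
grip_width: 0.277
finger_force: 61.3
```

Request:
servo_tool(commands=[{"dx":0,"dy":0,"dz":0.03,"ax":0,"ay":0,"az":0,"claw":1}])

```text
t: 13.25
position: [618.4, -207.4, 139.6]
orientation: [-0.757, -3.049, 0.0]
wrist_force: [0.6, 0.6, -3.4]
grip_width: 0.274
finger_force: 61.3
```

Request:
servo_tool(commands=[{"dx":0,"dy":0,"dz":0.03,"ax":0,"ay":0,"az":0,"claw":1}])

```text
t: 13.38
position: [618.5, -207.4, 138.2]
orientation: [0.757, 3.049, -0.0]
wrist_force: [0.2, 0.1, -2.6]
grip_width: 0.275
finger_force: 61.3
```

Request:
servo_tool(commands=[{"dx":0,"dy":0,"dz":0.02,"ax":0,"ay":0,"az":0,"claw":1}])

```text
t: 13.5
position: [618.4, -207.4, 137.2]
orientation: [0.757, 3.049, -0.0]
wrist_force: [-0.0, -0.7, -2.8]
grip_width: 0.27
finger_force: 61.3
```

Request:
servo_tool(commands=[{"dx":0,"dy":0,"dz":0.03,"ax":0,"ay":0,"az":0,"claw":1}])

```text
t: 13.62
position: [618.6, -207.4, 136.0]
orientation: [0.757, 3.048, -0.0]
wrist_force: [-1.1, 0.5, 1.4]
grip_width: 0.27
finger_force: 61.6
```

Request:
servo_tool(commands=[{"dx":0,"dy":0,"dz":0.02,"ax":0,"ay":0,"az":0,"claw":1}])

```text
t: 13.75
position: [618.8, -207.5, 135.7]
orientation: [0.757, 3.048, -0.0]
wrist_force: [-1.9, 0.8, 4.4]
grip_width: 0.275
finger_force: 62.0
```

Request:
servo_tool(commands=[{"dx":0,"dy":0,"dz":0.02,"ax":0,"ay":0,"az":0,"claw":1}])

```text
t: 13.88
position: [618.9, -207.5, 135.2]
orientation: [0.757, 3.047, -0.001]
wrist_force: [-1.9, 1.2, 7.5]
grip_width: 0.273
finger_force: 62.4
```

Request:
servo_tool(commands=[{"dx":0,"dy":0,"dz":0.02,"ax":0,"ay":0,"az":0,"claw":1}])

```text
t: 14.0
position: [619.0, -207.5, 134.7]
orientation: [0.757, 3.047, -0.001]
wrist_force: [-2.1, 1.7, 8.9]
grip_width: 0.272
finger_force: 62.6
```

Request:
servo_tool(commands=[{"dx":0,"dy":0,"dz":0.03,"ax":0,"ay":0,"az":0,"claw":1}])

```text
t: 14.12
position: [619.2, -207.5, 133.8]
orientation: [0.756, 3.046, -0.001]
wrist_force: [-2.7, 2.7, 13.9]
grip_width: 0.279
finger_force: 63.2
```

Request:
servo_tool(commands=[{"dx":0,"dy":0,"dz":0.02,"ax":0,"ay":0,"az":0,"claw":1}])

```text
t: 14.25
position: [619.3, -207.5, 133.5]
orientation: [0.756, 3.045, -0.001]
wrist_force: [-3.7, 3.7, 15.8]
grip_width: 0.278
finger_force: 63.5
```

Request:
servo_tool(commands=[{"dx":0,"dy":0,"dz":0.01,"ax":0,"ay":0,"az":0,"claw":1}])

```text
t: 14.38
position: [619.3, -207.5, 133.4]
orientation: [0.756, 3.045, -0.001]
wrist_force: [-4.0, 2.7, 16.5]
grip_width: 0.271
finger_force: 63.5
```

Request:
servo_tool(commands=[{"dx":0,"dy":0.04,"dz":0.01,"ax":0,"ay":0,"az":0,"claw":1},{"dx":0,"dy":0.04,"dz":0,"ax":0,"ay":0,"az":0,"claw":1}])

```text
t: 14.62
position: [620.6, -205.0, 133.2]
orientation: [0.757, 3.045, -0.005]
wrist_force: [-5.9, 0.0, 16.3]
grip_width: 0.276
finger_force: 63.6
```

```bash
python3 st.py
```

```text
t 14.625 pos [ 620.649 -205.018  133.213] yaw 152.0694901029254 tilt [ 0.003 -0.004 -1.   ]
nest x err 1.22  y 34.34 (cap 10.32) F [-5.853  0.005 16.287] M [-0.093  1.662 -0.03 ] roller z 69.2
to cap10 in tool mm [ 1.795 -2.565  0.   ]
```

Request:
servo_tool(commands=[{"dx":0.02,"dy":0.05,"dz":0.01,"ax":0,"ay":0,"az":0,"claw":1},{"dx":0,"dy":0.05,"dz":0,"ax":0,"ay":0,"az":0,"claw":1}])

```text
t: 14.88
position: [623.1, -199.7, 132.9]
orientation: [0.756, 3.043, -0.002]
wrist_force: [-3.5, 0.3, 14.0]
grip_width: 0.278
finger_force: 63.5
```

Request:
servo_tool(commands=[{"dx":0,"dy":0.05,"dz":0,"ax":0,"ay":0,"az":0,"claw":1},{"dx":0,"dy":0.04,"dz":0,"ax":0,"ay":0,"az":0,"claw":1}])

```text
t: 15.12
position: [624.8, -196.7, 132.8]
orientation: [0.757, 3.044, -0.006]
wrist_force: [-6.2, -1.6, 16.0]
grip_width: 0.273
finger_force: 63.4
```

```bash
python3 st.py
```

```text
t 15.125 pos [ 624.765 -196.677  132.836] yaw 152.05638658871828 tilt [ 0.004 -0.005 -1.   ]
nest x err 0.95  y 43.64 (cap 11.35) F [-6.213 -1.555 15.988] M [-0.339  1.31   0.011] roller z 68.8
to cap10 in tool mm [  1.708 -11.834   0.   ]
```

Request:
servo_tool(commands=[{"dx":0,"dy":0.04,"dz":0.02,"ax":0,"ay":0,"az":0,"claw":1},{"dx":0,"dy":0.04,"dz":0,"ax":0,"ay":0,"az":0,"claw":1}])

```text
t: 15.38
position: [627.1, -192.2, 131.8]
orientation: [0.756, 3.043, -0.002]
wrist_force: [-1.8, 2.5, 13.9]
grip_width: 0.278
finger_force: 63.5
```

Request:
servo_tool(commands=[{"dx":0,"dy":0.03,"dz":0,"ax":0,"ay":0,"az":0,"claw":1},{"dx":0,"dy":0,"dz":0,"ax":0,"ay":0,"az":0,"claw":1}])

```text
t: 15.62
position: [628.1, -190.2, 131.4]
orientation: [0.755, 3.044, -0.0]
wrist_force: [-1.9, 2.5, 14.0]
grip_width: 0.276
finger_force: 63.4
```

```bash
python3 st.py
```

```text
t 15.625 pos [ 628.109 -190.194  131.371] yaw 152.12564783955975 tilt [ 0.005 -0.001 -1.   ]
nest x err 0.88  y 50.94 (cap 12.16) F [-1.866  2.468 13.997] M [ 0.608  0.522 -0.058] roller z 67.4
to cap10 in tool mm [  1.598 -19.592   0.   ]
```

Request:
servo_tool(commands=[{"dx":0.01,"dy":-0.04,"dz":0.02,"ax":0,"ay":0,"az":0,"claw":1},{"dx":0,"dy":-0.05,"dz":0,"ax":0,"ay":0,"az":0,"claw":1}])

```text
t: 15.88
position: [626.1, -193.8, 131.0]
orientation: [0.754, 3.042, 0.001]
wrist_force: [-0.5, 2.8, 14.7]
grip_width: 0.273
finger_force: 63.6
```

Request:
servo_tool(commands=[{"dx":0,"dy":-0.05,"dz":0,"ax":0,"ay":0,"az":0,"claw":1},{"dx":0,"dy":-0.05,"dz":0,"ax":0,"ay":0,"az":0,"claw":1}])

```text
t: 16.12
position: [624.4, -197.3, 131.1]
orientation: [0.753, 3.042, 0.004]
wrist_force: [1.8, 6.3, 14.7]
grip_width: 0.272
finger_force: 63.8
```

```bash
python3 st.py
```

```text
t 16.125 pos [ 624.406 -197.277  131.096] yaw 152.17274705231299 tilt [ 0.008  0.001 -1.   ]
nest x err 0.92  y 42.94 (cap 11.27) F [ 1.752  6.335 14.711] M [ 1.707 -0.058  0.018] roller z 67.1
to cap10 in tool mm [  1.851 -12.052   0.   ]
```

Request:
servo_tool(commands=[{"dx":0,"dy":-0.04,"dz":0.02,"ax":0,"ay":0,"az":0,"claw":1},{"dx":0,"dy":-0.04,"dz":0.01,"ax":0,"ay":0,"az":0,"claw":1}])

```text
t: 16.38
position: [622.3, -201.4, 130.0]
orientation: [0.754, 3.042, 0.002]
wrist_force: [-1.4, 4.7, 18.0]
grip_width: 0.279
finger_force: 63.9
```

Request:
servo_tool(commands=[{"dx":0,"dy":-0.04,"dz":0.0,"ax":0,"ay":0,"az":0,"claw":1},{"dx":0,"dy":-0.04,"dz":0,"ax":0,"ay":0,"az":0,"claw":1}])

```text
t: 16.62
position: [620.9, -204.2, 130.2]
orientation: [0.753, 3.041, 0.004]
wrist_force: [-0.3, 6.7, 17.8]
grip_width: 0.276
finger_force: 64.2
```

```bash
python3 st.py
```

```text
t 16.625 pos [ 620.868 -204.16   130.18 ] yaw 152.19247170596933 tilt [ 0.009  0.001 -1.   ]
nest x err 1.01  y 35.21 (cap 10.41) F [-0.303  6.678 17.783] M [ 1.65   0.122 -0.026] roller z 66.2
to cap10 in tool mm [ 2.01 -4.33  0.  ]
```

Request:
servo_tool(commands=[{"dx":0,"dy":-0.04,"dz":0.01,"ax":0,"ay":0,"az":0,"claw":1},{"dx":0,"dy":-0.04,"dz":0.0,"ax":0,"ay":0,"az":0,"claw":1}])

```text
t: 16.88
position: [618.5, -208.6, 129.7]
orientation: [0.754, 3.042, 0.001]
wrist_force: [-2.1, 3.6, 18.9]
grip_width: 0.275
finger_force: 64.0
```

Request:
servo_tool(commands=[{"dx":0,"dy":-0.04,"dz":0.0,"ax":0,"ay":0,"az":0,"claw":1},{"dx":0,"dy":-0.04,"dz":0,"ax":0,"ay":0,"az":0,"claw":1}])

```text
t: 17.12
position: [617.2, -211.2, 129.9]
orientation: [0.753, 3.041, 0.005]
wrist_force: [-0.3, 7.7, 19.0]
grip_width: 0.27
finger_force: 64.2
```

```bash
python3 st.py
```

```text
t 17.125 pos [ 617.242 -211.223  129.863] yaw 152.18688467634786 tilt [ 0.009  0.001 -1.   ]
nest x err 1.11  y 27.27 (cap 9.53) F [-0.342  7.703 18.979] M [ 2.075 -0.029  0.046] roller z 65.9
to cap10 in tool mm [2.133 3.561 0.   ]
```

Request:
servo_tool(commands=[{"dx":0.01,"dy":-0.04,"dz":0.0,"ax":0,"ay":0,"az":0,"claw":1},{"dx":0,"dy":-0.04,"dz":0.0,"ax":0,"ay":0,"az":0,"claw":1}])

```text
t: 17.38
position: [615.0, -215.0, 129.8]
orientation: [0.753, 3.041, 0.003]
wrist_force: [-0.0, 5.3, 17.4]
grip_width: 0.277
finger_force: 63.9
```

Request:
servo_tool(commands=[{"dx":0,"dy":-0.04,"dz":0.0,"ax":0,"ay":0,"az":0,"claw":1},{"dx":0,"dy":-0.04,"dz":0,"ax":0,"ay":0,"az":0,"claw":1}])

```text
t: 17.62
position: [613.3, -218.5, 129.8]
orientation: [0.753, 3.04, 0.004]
wrist_force: [1.3, 7.8, 18.0]
grip_width: 0.274
finger_force: 64.1
```

Request:
servo_tool(commands=[{"dx":0,"dy":-0.04,"dz":0.0,"ax":0,"ay":0,"az":0,"claw":1},{"dx":0,"dy":-0.04,"dz":0,"ax":0,"ay":0,"az":0,"claw":1}])

```text
t: 17.88
position: [612.0, -221.0, 129.9]
orientation: [0.751, 3.04, 0.007]
wrist_force: [1.8, 8.2, 19.8]
grip_width: 0.273
finger_force: 64.1
```

```bash
python3 st.py
```

```text
t 17.875 pos [ 612.    -221.033  129.94 ] yaw 152.22650718281807 tilt [ 0.011  0.002 -1.   ]
nest x err 1.07  y 16.14 (cap 8.29) F [ 1.815  8.238 19.774] M [ 2.244 -0.423 -0.021] roller z 65.9
to cap10 in tool mm [ 2.193 14.507  0.   ]
```

Request:
servo_tool(commands=[{"dx":0,"dy":-0.04,"dz":-0.01,"ax":0,"ay":0,"az":0,"claw":1},{"dx":0,"dy":-0.04,"dz":0.0,"ax":0,"ay":0,"az":0,"claw":1}])

```text
t: 18.12
position: [609.2, -226.2, 130.0]
orientation: [0.753, 3.041, 0.0]
wrist_force: [-0.6, 4.1, 16.5]
grip_width: 0.271
finger_force: 63.7
```

Request:
servo_tool(commands=[{"dx":0,"dy":-0.04,"dz":0.0,"ax":0,"ay":0,"az":0,"claw":1},{"dx":0,"dy":-0.04,"dz":0,"ax":0,"ay":0,"az":0,"claw":1}])

```text
t: 18.38
position: [607.6, -229.3, 130.2]
orientation: [0.753, 3.041, 0.002]
wrist_force: [0.6, 5.2, 17.8]
grip_width: 0.275
finger_force: 64.1
```

Request:
servo_tool(commands=[{"dx":0,"dy":-0.04,"dz":0.0,"ax":0,"ay":0,"az":0,"claw":1},{"dx":0,"dy":-0.04,"dz":0,"ax":0,"ay":0,"az":0,"claw":1}])

```text
t: 18.62
position: [605.2, -233.8, 130.1]
orientation: [0.754, 3.041, -0.001]
wrist_force: [-0.8, 2.0, 17.6]
grip_width: 0.274
finger_force: 63.7
```

```bash
python3 st.py
```

```text
t 18.625 pos [ 605.199 -233.79   130.084] yaw 152.14692878068024 tilt [ 0.008 -0.003 -1.   ]
nest x err 1.03  y 1.69 (cap 6.69) F [-0.766  2.02  17.59 ] M [ 0.592  0.366 -0.013] roller z 66.1
to cap10 in tool mm [ 2.094 29.621  0.   ]
```

Request:
servo_tool(commands=[{"dx":0,"dy":-0.04,"dz":0.01,"ax":0,"ay":0,"az":0,"claw":1},{"dx":0,"dy":-0.04,"dz":0.0,"ax":0,"ay":0,"az":0,"claw":1}])

```text
t: 18.88
position: [603.8, -236.6, 129.8]
orientation: [0.753, 3.04, 0.002]
wrist_force: [-0.3, 4.7, 18.4]
grip_width: 0.277
finger_force: 64.2
```

Request:
servo_tool(commands=[{"dx":0,"dy":-0.04,"dz":0.0,"ax":0,"ay":0,"az":0,"claw":1},{"dx":0,"dy":-0.04,"dz":0,"ax":0,"ay":0,"az":0,"claw":1}])

```text
t: 19.12
position: [601.5, -240.8, 129.3]
orientation: [0.754, 3.041, -0.001]
wrist_force: [0.5, 2.4, 15.4]
grip_width: 0.276
finger_force: 63.5
```

Request:
servo_tool(commands=[{"dx":0,"dy":-0.04,"dz":0.0,"ax":0,"ay":0,"az":0,"claw":1},{"dx":0,"dy":-0.04,"dz":0,"ax":0,"ay":0,"az":0,"claw":1}])

```text
t: 19.38
position: [600.2, -243.3, 129.3]
orientation: [0.753, 3.041, 0.004]
wrist_force: [1.7, 7.4, 16.2]
grip_width: 0.27
finger_force: 63.8
```

```bash
python3 st.py
```

```text
t 19.375 pos [ 600.197 -243.288  129.287] yaw 152.17463761967997 tilt [ 0.009  0.    -1.   ]
nest x err 1.05  y -9.05 (cap 5.49) F [ 1.725  7.402 16.179] M [ 1.952 -0.571 -0.004] roller z 65.3
to cap10 in tool mm [ 2.074 39.954  0.   ]
```

Force has dropped a little, so I'll add 1.5 mm of press and carry on.

Request:
servo_tool(commands=[{"dx":0,"dy":-0.04,"dz":0.02,"ax":0,"ay":0,"az":0,"claw":1},{"dx":0,"dy":-0.04,"dz":0.01,"ax":0,"ay":0,"az":0,"claw":1}])

```text
t: 19.62
position: [598.5, -246.8, 128.5]
orientation: [0.752, 3.04, 0.003]
wrist_force: [-0.8, 6.5, 19.7]
grip_width: 0.275
finger_force: 64.3
```

Request:
servo_tool(commands=[{"dx":0,"dy":-0.04,"dz":0.0,"ax":0,"ay":0,"az":0,"claw":1},{"dx":0,"dy":-0.04,"dz":0,"ax":0,"ay":0,"az":0,"claw":1}])

```text
t: 19.88
position: [596.2, -251.0, 128.5]
orientation: [0.753, 3.04, 0.001]
wrist_force: [0.5, 5.6, 19.4]
grip_width: 0.272
finger_force: 64.2
```

```bash
python3 st.py
```

```text
t 19.875 pos [ 596.244 -251.012  128.488] yaw 152.1637152240132 tilt [ 0.009 -0.002 -1.   ]
nest x err 1.17  y -17.72 (cap 4.53) F [ 0.531  5.61  19.442] M [ 1.544 -0.134 -0.002] roller z 64.5
to cap10 in tool mm [ 2.266 48.865  0.   ]
```

Request:
servo_tool(commands=[{"dx":0,"dy":-0.04,"dz":0,"ax":0,"ay":0,"az":0,"claw":1},{"dx":0,"dy":-0.04,"dz":0,"ax":0,"ay":0,"az":0,"claw":1}])

```text
t: 20.12
position: [594.6, -254.2, 128.4]
orientation: [0.753, 3.04, 0.002]
wrist_force: [-1.0, 5.7, 18.5]
grip_width: 0.271
finger_force: 64.1
```

Request:
servo_tool(commands=[{"dx":0,"dy":-0.04,"dz":0.0,"ax":0,"ay":0,"az":0,"claw":1},{"dx":0,"dy":-0.04,"dz":0,"ax":0,"ay":0,"az":0,"claw":1}])

```text
t: 20.38
position: [592.3, -258.5, 128.3]
orientation: [0.754, 3.041, -0.001]
wrist_force: [0.0, 4.0, 17.7]
grip_width: 0.273
finger_force: 64.1
```

Request:
servo_tool(commands=[{"dx":0,"dy":-0.04,"dz":0.0,"ax":0,"ay":0,"az":0,"claw":1},{"dx":0,"dy":-0.04,"dz":0,"ax":0,"ay":0,"az":0,"claw":1}])

```text
t: 20.62
position: [590.8, -261.4, 128.3]
orientation: [0.753, 3.04, 0.002]
wrist_force: [0.6, 5.7, 17.2]
grip_width: 0.276
finger_force: 64.2
```

```bash
python3 st.py
```

```text
t 20.625 pos [ 590.819 -261.351  128.25 ] yaw 152.175613418807 tilt [ 0.009 -0.001 -1.   ]
nest x err 1.22  y -29.40 (cap 3.23) F [ 0.564  5.74  17.177] M [ 1.323 -0.196  0.006] roller z 64.3
to cap10 in tool mm [ 2.28  60.467  0.   ]
```

Request:
servo_tool(commands=[{"dx":0,"dy":-0.04,"dz":0.02,"ax":0,"ay":0,"az":0,"claw":1},{"dx":0,"dy":-0.04,"dz":0.0,"ax":0,"ay":0,"az":0,"claw":1}])

```text
t: 20.88
position: [588.7, -265.7, 127.7]
orientation: [0.754, 3.04, -0.001]
wrist_force: [-0.7, 4.9, 19.2]
grip_width: 0.273
finger_force: 64.3
```

Request:
servo_tool(commands=[{"dx":0,"dy":-0.04,"dz":0.0,"ax":0,"ay":0,"az":0,"claw":1},{"dx":0,"dy":-0.04,"dz":0,"ax":0,"ay":0,"az":0,"claw":1}])

```text
t: 21.12
position: [587.4, -268.0, 127.6]
orientation: [0.752, 3.04, 0.003]
wrist_force: [1.5, 7.6, 19.2]
grip_width: 0.274
finger_force: 64.3
```

```bash
python3 st.py
```

```text
t 21.125 pos [ 587.425 -268.001  127.616] yaw 152.1976142166873 tilt [ 0.01 -0.   -1.  ]
nest x err 1.33  y -36.86 (cap 2.40) F [ 1.461  7.612 19.218] M [ 1.803 -0.333  0.041] roller z 63.6
to cap10 in tool mm [ 2.41  67.798  0.   ]
```

Request:
servo_tool(commands=[{"dx":0,"dy":-0.04,"dz":0,"ax":0,"ay":0,"az":0,"claw":1},{"dx":0,"dy":-0.04,"dz":0.0,"ax":0,"ay":0,"az":0,"claw":1}])

```text
t: 21.38
position: [585.1, -272.6, 127.5]
orientation: [0.753, 3.04, -0.001]
wrist_force: [0.1, 3.1, 18.6]
grip_width: 0.275
finger_force: 64.0
```

Request:
servo_tool(commands=[{"dx":0,"dy":-0.04,"dz":0.0,"ax":0,"ay":0,"az":0,"claw":1},{"dx":0,"dy":-0.03,"dz":0,"ax":0,"ay":0,"az":0,"claw":1}])

```text
t: 21.62
position: [582.9, -277.0, 127.3]
orientation: [0.755, 3.04, -0.005]
wrist_force: [-1.0, 0.3, 16.4]
grip_width: 0.276
finger_force: 63.8
```

```bash
python3 st.py
```

```text
t 21.625 pos [ 582.869 -277.008  127.346] yaw 152.10995342862148 tilt [ 0.008 -0.005 -1.   ]
nest x err 1.52  y -46.96 (cap 1.28) F [-1.001  0.313 16.416] M [0.266 0.369 0.03 ] roller z 63.3
to cap10 in tool mm [ 2.689 78.563  0.   ]
```

Request:
servo_tool(commands=[{"dx":0.015,"dy":-0.03,"dz":0.01,"ax":0,"ay":0,"az":0,"claw":1},{"dx":0,"dy":-0.02,"dz":0.01,"ax":0,"ay":0,"az":0,"claw":1},{"dx":0,"dy":0,"dz":0,"ax":0,"ay":0,"az":0,"claw":1}])

```text
t: 22.0
position: [581.5, -279.5, 127.0]
orientation: [0.755, 3.039, -0.006]
wrist_force: [-2.0, -0.7, 19.3]
grip_width: 0.276
finger_force: 64.0
```

```bash
python3 st.py
```

```text
t 22.0 pos [ 581.482 -279.481  126.963] yaw 152.0891386667298 tilt [ 0.009 -0.006 -1.   ]
nest x err 1.45  y -49.79 (cap 0.97) F [-2.041 -0.683 19.26 ] M [ 0.109  0.313 -0.036] roller z 63.0
to cap10 in tool mm [ 2.846 81.455  0.   ]
```

Request:
servo_tool(commands=[{"dx":0,"dy":0.05,"dz":0,"ax":0,"ay":0,"az":0,"claw":1},{"dx":0,"dy":0.06,"dz":0,"ax":0,"ay":0,"az":0,"claw":1}])

```text
t: 22.25
position: [583.8, -275.2, 127.1]
orientation: [0.756, 3.039, -0.008]
wrist_force: [-2.3, -2.0, 20.3]
grip_width: 0.271
finger_force: 64.1
```

Request:
servo_tool(commands=[{"dx":0,"dy":0.06,"dz":0,"ax":0,"ay":0,"az":0,"claw":1},{"dx":0,"dy":0.06,"dz":0,"ax":0,"ay":0,"az":0,"claw":1}])

```text
t: 22.5
position: [586.7, -269.8, 127.2]
orientation: [0.756, 3.039, -0.008]
wrist_force: [-1.5, -1.4, 19.9]
grip_width: 0.274
finger_force: 64.1
```

Request:
servo_tool(commands=[{"dx":0,"dy":0.06,"dz":0,"ax":0,"ay":0,"az":0,"claw":1},{"dx":0,"dy":0.06,"dz":0,"ax":0,"ay":0,"az":0,"claw":1}])

```text
t: 22.75
position: [589.5, -264.6, 127.4]
orientation: [0.756, 3.039, -0.008]
wrist_force: [-2.4, -1.2, 21.8]
grip_width: 0.272
finger_force: 64.2
```

```bash
python3 st.py
```

```text
t 22.75 pos [ 589.532 -264.552  127.421] yaw 152.0634432111768 tilt [ 0.009 -0.008 -1.   ]
nest x err 1.58  y -32.83 (cap 2.85) F [-2.386 -1.231 21.82 ] M [-0.344  0.709  0.057] roller z 63.4
to cap10 in tool mm [ 3.066 64.654  0.   ]
```

Request:
servo_tool(commands=[{"dx":0.01,"dy":0.06,"dz":-0.02,"ax":0,"ay":0,"az":0,"claw":1},{"dx":0,"dy":0.06,"dz":-0.005,"ax":0,"ay":0,"az":0,"claw":1}])

```text
t: 23.0
position: [592.1, -259.1, 128.2]
orientation: [0.756, 3.038, -0.008]
wrist_force: [-1.7, -0.8, 17.5]
grip_width: 0.271
finger_force: 63.8
```

Request:
servo_tool(commands=[{"dx":0,"dy":0.06,"dz":-0.005,"ax":0,"ay":0,"az":0,"claw":1},{"dx":0,"dy":0.06,"dz":-0.005,"ax":0,"ay":0,"az":0,"claw":1}])

```text
t: 23.25
position: [595.0, -253.6, 128.5]
orientation: [0.756, 3.039, -0.007]
wrist_force: [-1.1, -1.1, 17.7]
grip_width: 0.277
finger_force: 63.8
```

Request:
servo_tool(commands=[{"dx":0,"dy":0.06,"dz":-0.005,"ax":0,"ay":0,"az":0,"claw":1},{"dx":0,"dy":0.06,"dz":-0.005,"ax":0,"ay":0,"az":0,"claw":1}])

```text
t: 23.5
position: [597.8, -248.2, 128.7]
orientation: [0.756, 3.039, -0.007]
wrist_force: [-0.4, -1.7, 16.3]
grip_width: 0.271
finger_force: 63.8
```

```bash
python3 st.py
```

```text
t 23.5 pos [ 597.802 -248.17   128.739] yaw 152.07312670017038 tilt [ 0.009 -0.007 -1.   ]
nest x err 1.22  y -14.48 (cap 4.89) F [-0.431 -1.704 16.318] M [-0.442  0.084 -0.001] roller z 64.7
to cap10 in tool mm [ 2.666 46.201  0.   ]
```

Everything rolls smoothly here. I'll raise the force again, to about 19–20 N at the wrist.

Request:
servo_tool(commands=[{"dx":0,"dy":0.05,"dz":0.02,"ax":0,"ay":0,"az":0,"claw":1},{"dx":0,"dy":0.05,"dz":0,"ax":0,"ay":0,"az":0,"claw":1}])

```text
t: 23.75
position: [600.2, -243.9, 128.4]
orientation: [0.756, 3.038, -0.007]
wrist_force: [-2.0, -1.1, 20.1]
grip_width: 0.274
finger_force: 64.0
```

Request:
servo_tool(commands=[{"dx":0,"dy":0.05,"dz":0,"ax":0,"ay":0,"az":0,"claw":1},{"dx":0,"dy":0.05,"dz":0,"ax":0,"ay":0,"az":0,"claw":1}])

```text
t: 24.0
position: [602.6, -239.5, 128.6]
orientation: [0.756, 3.038, -0.007]
wrist_force: [-2.4, -1.9, 20.3]
grip_width: 0.274
finger_force: 64.1
```

Request:
servo_tool(commands=[{"dx":0,"dy":0.05,"dz":-0.005,"ax":0,"ay":0,"az":0,"claw":1},{"dx":0,"dy":0.05,"dz":0,"ax":0,"ay":0,"az":0,"claw":1}])

```text
t: 24.25
position: [604.6, -235.7, 128.8]
orientation: [0.756, 3.038, -0.009]
wrist_force: [-2.5, -2.9, 19.3]
grip_width: 0.274
finger_force: 64.1
```

```bash
python3 st.py
```

```text
t 24.25 pos [ 604.607 -235.657  128.813] yaw 152.04088735057542 tilt [ 0.009 -0.008 -1.   ]
nest x err 1.38  y -0.24 (cap 6.47) F [-2.469 -2.861 19.269] M [-0.658  0.57   0.001] roller z 64.8
to cap10 in tool mm [ 2.936 32.135  0.   ]
```

Request:
servo_tool(commands=[{"dx":0.01,"dy":0.05,"dz":-0.005,"ax":0,"ay":0,"az":0,"claw":1},{"dx":0,"dy":0.05,"dz":0,"ax":0,"ay":0,"az":0,"claw":1}])

```text
t: 24.5
position: [607.2, -230.5, 129.0]
orientation: [0.755, 3.037, -0.007]
wrist_force: [-1.2, -2.1, 18.7]
grip_width: 0.275
finger_force: 64.1
```

Request:
servo_tool(commands=[{"dx":0,"dy":0.05,"dz":-0.005,"ax":0,"ay":0,"az":0,"claw":1},{"dx":0,"dy":0.05,"dz":0,"ax":0,"ay":0,"az":0,"claw":1}])

```text
t: 24.75
position: [609.4, -226.1, 129.1]
orientation: [0.756, 3.037, -0.007]
wrist_force: [-1.0, -1.9, 20.0]
grip_width: 0.27
finger_force: 64.1
```

Request:
servo_tool(commands=[{"dx":0,"dy":0.05,"dz":-0.005,"ax":0,"ay":0,"az":0,"claw":1},{"dx":0,"dy":0.05,"dz":0,"ax":0,"ay":0,"az":0,"claw":1}])

```text
t: 25.0
position: [611.9, -221.5, 129.4]
orientation: [0.755, 3.037, -0.006]
wrist_force: [-0.5, -1.5, 17.9]
grip_width: 0.275
finger_force: 64.0
```

```bash
python3 st.py
```

```text
t 25.0 pos [ 611.896 -221.462  129.351] yaw 152.06969786675984 tilt [ 0.01  -0.007 -1.   ]
nest x err 1.18  y 15.72 (cap 8.25) F [-0.514 -1.538 17.943] M [-0.492  0.088  0.017] roller z 65.4
to cap10 in tool mm [ 2.781 15.921  0.   ]
```

Request:
servo_tool(commands=[{"dx":0,"dy":0.05,"dz":0.01,"ax":0,"ay":0,"az":0,"claw":1},{"dx":0,"dy":0.05,"dz":0,"ax":0,"ay":0,"az":0,"claw":1}])

```text
t: 25.25
position: [614.2, -217.1, 129.2]
orientation: [0.755, 3.037, -0.007]
wrist_force: [-0.2, -1.2, 20.6]
grip_width: 0.275
finger_force: 64.2
```

Request:
servo_tool(commands=[{"dx":0,"dy":0.05,"dz":0,"ax":0,"ay":0,"az":0,"claw":1},{"dx":0,"dy":0.05,"dz":0,"ax":0,"ay":0,"az":0,"claw":1}])

```text
t: 25.5
position: [616.6, -212.6, 129.3]
orientation: [0.755, 3.037, -0.006]
wrist_force: [-1.7, -1.1, 19.8]
grip_width: 0.272
finger_force: 64.2
```

Request:
servo_tool(commands=[{"dx":0,"dy":0.05,"dz":-0.005,"ax":0,"ay":0,"az":0,"claw":1},{"dx":0,"dy":0.05,"dz":0,"ax":0,"ay":0,"az":0,"claw":1}])

```text
t: 25.75
position: [619.0, -208.2, 129.5]
orientation: [0.755, 3.037, -0.006]
wrist_force: [-0.8, -2.0, 18.9]
grip_width: 0.273
finger_force: 64.2
```

```bash
python3 st.py
```

```text
t 25.75 pos [ 618.988 -208.204  129.456] yaw 152.07113789031493 tilt [ 0.011 -0.007 -1.   ]
nest x err 1.24  y 30.75 (cap 9.92) F [-0.777 -1.987 18.938] M [-0.373  0.184 -0.041] roller z 65.5
to cap10 in tool mm [2.885 0.875 0.   ]
```

Request:
servo_tool(commands=[{"dx":0,"dy":0.05,"dz":0,"ax":0,"ay":0,"az":0,"claw":1},{"dx":0,"dy":0.05,"dz":0,"ax":0,"ay":0,"az":0,"claw":1}])

```text
t: 26.0
position: [621.3, -203.7, 129.5]
orientation: [0.755, 3.037, -0.006]
wrist_force: [-0.9, -1.9, 19.9]
grip_width: 0.271
finger_force: 64.2
```

Request:
servo_tool(commands=[{"dx":0,"dy":0.05,"dz":0,"ax":0,"ay":0,"az":0,"claw":1},{"dx":0,"dy":0.05,"dz":0,"ax":0,"ay":0,"az":0,"claw":1}])

```text
t: 26.25
position: [623.7, -199.2, 129.5]
orientation: [0.755, 3.037, -0.006]
wrist_force: [-1.6, -1.4, 20.2]
grip_width: 0.272
finger_force: 64.2
```

Request:
servo_tool(commands=[{"dx":0,"dy":0.05,"dz":0,"ax":0,"ay":0,"az":0,"claw":1},{"dx":0,"dy":0.04,"dz":0,"ax":0,"ay":0,"az":0,"claw":1}])

```text
t: 26.5
position: [625.6, -195.6, 129.6]
orientation: [0.756, 3.037, -0.007]
wrist_force: [-1.5, -1.4, 19.9]
grip_width: 0.271
finger_force: 64.1
```

```bash
python3 st.py
```

```text
t 26.5 pos [ 625.61  -195.63   129.588] yaw 152.06006605464893 tilt [ 0.01  -0.007 -1.   ]
nest x err 1.21  y 44.96 (cap 11.50) F [-1.458 -1.408 19.933] M [-0.546  0.343 -0.025] roller z 65.6
to cap10 in tool mm [  2.848 -13.258   0.   ]
```

Request:
servo_tool(commands=[{"dx":0.01,"dy":0.05,"dz":0,"ax":0,"ay":0,"az":0,"claw":1},{"dx":0,"dy":0.05,"dz":0,"ax":0,"ay":0,"az":0,"claw":1},{"dx":0,"dy":0,"dz":0,"ax":0,"ay":0,"az":0,"claw":1}])

```text
t: 26.88
position: [628.2, -190.4, 129.7]
orientation: [0.754, 3.036, -0.005]
wrist_force: [0.2, -0.7, 20.5]
grip_width: 0.273
finger_force: 64.3
```

Request:
servo_tool(commands=[{"dx":0,"dy":-0.06,"dz":0.002,"ax":0,"ay":0,"az":0,"claw":1},{"dx":0,"dy":-0.06,"dz":0.002,"ax":0,"ay":0,"az":0,"claw":1},{"dx":0,"dy":-0.06,"dz":0.002,"ax":0,"ay":0,"az":0,"claw":1}])

```text
t: 27.25
position: [624.2, -198.0, 129.5]
orientation: [0.754, 3.036, -0.003]
wrist_force: [1.3, 1.2, 20.8]
grip_width: 0.274
finger_force: 64.4
```

Request:
servo_tool(commands=[{"dx":0,"dy":-0.06,"dz":0.002,"ax":0,"ay":0,"az":0,"claw":1},{"dx":0,"dy":-0.06,"dz":0.002,"ax":0,"ay":0,"az":0,"claw":1},{"dx":0,"dy":-0.06,"dz":0.002,"ax":0,"ay":0,"az":0,"claw":1}])

```text
t: 27.62
position: [620.0, -206.1, 129.3]
orientation: [0.754, 3.036, -0.004]
wrist_force: [0.6, 0.8, 21.6]
grip_width: 0.273
finger_force: 64.4
```

```bash
python3 st.py
```

```text
t 27.625 pos [ 620.002 -206.07   129.32 ] yaw 152.10724477265597 tilt [ 0.013 -0.006 -1.   ]
nest x err 1.14  y 33.11 (cap 10.18) F [ 0.595  0.791 21.564] M [ 0.166 -0.133  0.026] roller z 65.3
to cap10 in tool mm [ 2.925 -1.746  0.   ]
```

Request:
servo_tool(commands=[{"dx":0,"dy":-0.06,"dz":-0.004,"ax":0,"ay":0,"az":0,"claw":1},{"dx":0,"dy":-0.06,"dz":0.001,"ax":0,"ay":0,"az":0,"claw":1},{"dx":0,"dy":-0.06,"dz":0.001,"ax":0,"ay":0,"az":0,"claw":1}])

```text
t: 28.0
position: [615.7, -214.1, 129.3]
orientation: [0.754, 3.036, -0.004]
wrist_force: [0.6, 0.5, 20.3]
grip_width: 0.272
finger_force: 64.4
```

Request:
servo_tool(commands=[{"dx":0,"dy":-0.06,"dz":0.001,"ax":0,"ay":0,"az":0,"claw":1},{"dx":0,"dy":-0.06,"dz":0.001,"ax":0,"ay":0,"az":0,"claw":1},{"dx":0,"dy":-0.06,"dz":0.001,"ax":0,"ay":0,"az":0,"claw":1}])

```text
t: 28.38
position: [611.5, -222.1, 129.1]
orientation: [0.754, 3.036, -0.004]
wrist_force: [1.6, 0.1, 20.6]
grip_width: 0.277
finger_force: 64.4
```

Request:
servo_tool(commands=[{"dx":0,"dy":-0.06,"dz":0.002,"ax":0,"ay":0,"az":0,"claw":1},{"dx":0,"dy":-0.06,"dz":0.002,"ax":0,"ay":0,"az":0,"claw":1},{"dx":0,"dy":-0.06,"dz":0.002,"ax":0,"ay":0,"az":0,"claw":1}])

```text
t: 28.75
position: [607.2, -230.1, 128.8]
orientation: [0.754, 3.036, -0.005]
wrist_force: [0.7, 0.8, 21.3]
grip_width: 0.273
finger_force: 64.4
```

```bash
python3 st.py
```

```text
t 28.75 pos [ 607.218 -230.115  128.8  ] yaw 152.10814091961572 tilt [ 0.012 -0.006 -1.   ]
nest x err 1.09  y 5.88 (cap 7.15) F [ 0.664  0.844 21.275] M [ 0.065 -0.299 -0.01 ] roller z 64.8
to cap10 in tool mm [ 2.841 25.572  0.   ]
```

Request:
servo_tool(commands=[{"dx":0,"dy":-0.06,"dz":-0.002,"ax":0,"ay":0,"az":0,"claw":1},{"dx":0,"dy":-0.06,"dz":0.002,"ax":0,"ay":0,"az":0,"claw":1},{"dx":0,"dy":-0.06,"dz":0.002,"ax":0,"ay":0,"az":0,"claw":1}])

```text
t: 29.12
position: [603.0, -238.2, 128.6]
orientation: [0.754, 3.036, -0.005]
wrist_force: [0.7, 0.6, 19.3]
grip_width: 0.27
finger_force: 64.4
```

Request:
servo_tool(commands=[{"dx":0,"dy":-0.06,"dz":0.002,"ax":0,"ay":0,"az":0,"claw":1},{"dx":0,"dy":-0.06,"dz":0.002,"ax":0,"ay":0,"az":0,"claw":1},{"dx":0,"dy":-0.06,"dz":0.002,"ax":0,"ay":0,"az":0,"claw":1}])

```text
t: 29.5
position: [598.7, -246.2, 128.3]
orientation: [0.754, 3.036, -0.005]
wrist_force: [0.4, 0.4, 21.1]
grip_width: 0.27
finger_force: 64.4
```

Request:
servo_tool(commands=[{"dx":0,"dy":-0.06,"dz":0.002,"ax":0,"ay":0,"az":0,"claw":1},{"dx":0,"dy":-0.06,"dz":0.002,"ax":0,"ay":0,"az":0,"claw":1},{"dx":0,"dy":-0.06,"dz":0.002,"ax":0,"ay":0,"az":0,"claw":1}])

```text
t: 29.88
position: [594.5, -254.2, 128.0]
orientation: [0.754, 3.036, -0.006]
wrist_force: [0.2, 0.3, 20.2]
grip_width: 0.272
finger_force: 64.4
```

```bash
python3 st.py
```

```text
t 29.875 pos [ 594.478 -254.197  128.009] yaw 152.10625722563728 tilt [ 0.012 -0.007 -1.   ]
nest x err 1.10  y -21.36 (cap 4.13) F [ 0.248  0.295 20.171] M [ 0.053 -0.222  0.003] roller z 64.0
to cap10 in tool mm [ 2.829 52.899  0.   ]
```

Request:
servo_tool(commands=[{"dx":0,"dy":-0.06,"dz":0.002,"ax":0,"ay":0,"az":0,"claw":1},{"dx":0,"dy":-0.06,"dz":0.002,"ax":0,"ay":0,"az":0,"claw":1},{"dx":0,"dy":-0.06,"dz":0.002,"ax":0,"ay":0,"az":0,"claw":1}])

```text
t: 30.25
position: [590.2, -262.2, 127.7]
orientation: [0.754, 3.036, -0.006]
wrist_force: [1.3, -0.1, 20.8]
grip_width: 0.273
finger_force: 64.4
```

Request:
servo_tool(commands=[{"dx":0,"dy":-0.06,"dz":0.002,"ax":0,"ay":0,"az":0,"claw":1},{"dx":0,"dy":-0.06,"dz":0.002,"ax":0,"ay":0,"az":0,"claw":1},{"dx":0,"dy":-0.06,"dz":0.002,"ax":0,"ay":0,"az":0,"claw":1}])

```text
t: 30.62
position: [585.9, -270.2, 127.3]
orientation: [0.754, 3.037, -0.006]
wrist_force: [0.6, -0.2, 19.4]
grip_width: 0.272
finger_force: 64.4
```

Request:
servo_tool(commands=[{"dx":0,"dy":-0.06,"dz":0.002,"ax":0,"ay":0,"az":0,"claw":1},{"dx":0,"dy":-0.06,"dz":0.002,"ax":0,"ay":0,"az":0,"claw":1},{"dx":0,"dy":-0.05,"dz":0.002,"ax":0,"ay":0,"az":0,"claw":1}])

```text
t: 31.0
position: [581.9, -277.9, 127.0]
orientation: [0.754, 3.037, -0.006]
wrist_force: [0.6, -0.1, 20.2]
grip_width: 0.272
finger_force: 64.4
```

Request:
servo_tool(commands=[{"dx":0,"dy":0,"dz":-0.06,"ax":0,"ay":0,"az":0,"claw":1},{"dx":0,"dy":0,"dz":-0.1,"ax":0,"ay":0,"az":0,"claw":1},{"dx":0,"dy":0,"dz":-0.3,"ax":0,"ay":0,"az":0,"claw":1},{"dx":0,"dy":0,"dz":-0.6,"ax":0,"ay":0,"az":0,"claw":1},{"dx":0,"dy":0,"dz":-0.5,"ax":0,"ay":0,"az":0,"claw":1},{"dx":0,"dy":0,"dz":0,"ax":0,"ay":0,"az":0,"claw":1}])

```text
t: 31.75
position: [578.5, -275.7, 200.7]
orientation: [0.757, 3.046, -0.002]
wrist_force: [0.4, 0.4, -3.1]
grip_width: 0.275
finger_force: 61.4
```

```bash
python3 st.py; python3 - <<'E'
from h import *
s=r.grab_frame("scene"); w=r.grab_frame("wrist")
a=cv2.resize(s["pixels"][215:285,130:240],(800,509),interpolation=cv2.INTER_CUBIC)
cv2.imwrite("pics/caps.png",a[:,:,::-1]); save(w,"w5.png")
E
```

```text
t 31.75 pos [ 578.544 -275.674  200.665] yaw 152.1008849319398 tilt [ 0.003 -0.002 -1.   ]
nest x err -2.93  y -47.80 (cap 1.19) F [ 0.425  0.416 -3.053] M [-0.036 -0.068 -0.046] roller z 136.7
to cap10 in tool mm [-2.309 79.367  0.   ]
```

View pics/caps.png

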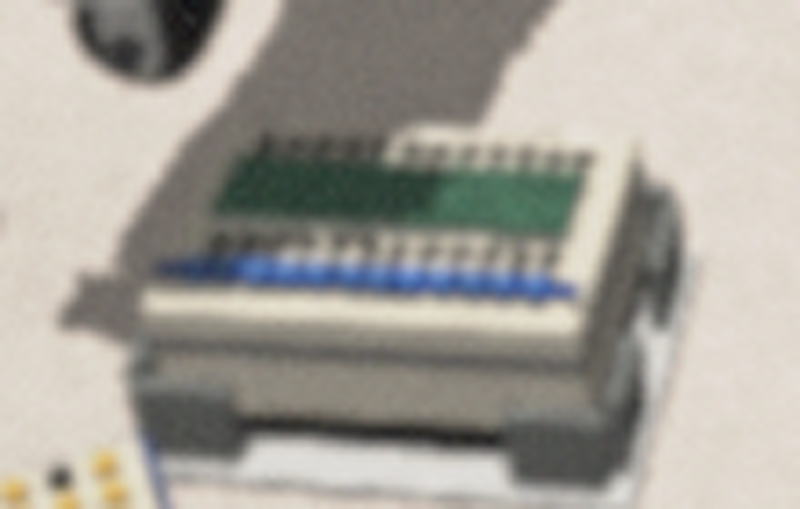

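The caps crop shows the blue strip straight and flush along the edge, from (270,160) to (290,575), and the third pass rolled without bumps. I'll return to the stand.

Request:
servo_tool(commands=[{"dx":0,"dy":0,"dz":-0.13,"ax":0,"ay":0,"az":-0.052,"claw":1},{"dx":0,"dy":0,"dz":-0.13,"ax":0,"ay":0,"az":-0.052,"claw":1},{"dx":0,"dy":0,"dz":0,"ax":0,"ay":0,"az":-0.051,"claw":1},{"dx":0.02,"dy":0.4,"dz":0,"ax":0,"ay":0,"az":0,"claw":1},{"dx":0.02,"dy":0.86,"dz":0,"ax":0,"ay":0,"az":0,"claw":1},{"dx":0.02,"dy":0.86,"dz":0,"ax":0,"ay":0,"az":0,"claw":1},{"dx":0.02,"dy":0.86,"dz":0,"ax":0,"ay":0,"az":0,"claw":1},{"dx":0.02,"dy":0.86,"dz":0,"ax":0,"ay":0,"az":0,"claw":1}])

```text
t: 32.85
position: [571.4, -80.6, 210.4]
orientation: [-0.003, -3.139, -0.002]
wrist_force: [0.6, -0.8, -3.7]
grip_width: 0.274
finger_force: 61.2
```

Request:
servo_tool(commands=[{"dx":0.02,"dy":0.86,"dz":0,"ax":0,"ay":0,"az":0,"claw":1},{"dx":0.02,"dy":0.86,"dz":0,"ax":0,"ay":0,"az":0,"claw":1},{"dx":0.02,"dy":0.86,"dz":0,"ax":0,"ay":0,"az":0,"claw":1},{"dx":0.02,"dy":0.86,"dz":0,"ax":0,"ay":0,"az":0,"claw":1},{"dx":0.02,"dy":0.86,"dz":0,"ax":0,"ay":0,"az":0,"claw":1},{"dx":0.02,"dy":0.86,"dz":0,"ax":0,"ay":0,"az":0,"claw":1},{"dx":0.02,"dy":0.84,"dz":0,"ax":0,"ay":0,"az":0,"claw":1},{"dx":0,"dy":0,"dz":0,"ax":0,"ay":0,"az":0,"claw":1}])

```text
t: 33.85
position: [563.7, 220.2, 210.2]
orientation: [0.005, -3.139, -0.0]
wrist_force: [-0.1, -0.1, -3.6]
grip_width: 0.271
finger_force: 61.2
```

```bash
python3 - <<'E'
from h import *
np.set_printoptions(precision=4,suppress=True)
s=r.read_state(); T=s["position"]; M=R.from_rotvec(s["orientation"]).as_matrix()
print(s["t"],T,M,s["wrist_force"])
print("to go, tool mm",M.T@(np.array([566.8,216.6,213.3])-T))
p=r.grab_frame("wrist"); q=r.grab_frame("scene")
for n,pp in(("w",p),("s",q)):
    print(n,[d["at"] for d in r.pinpoint(pp,"roller")[:1]],"pred",proj(pp,T+[0,0,-64]))
    print("dock",[(d["at"],atz(pp,d["at"],0)) for d in r.pinpoint(pp,"dock")[:1]])
# compare with the lift picture
a=p["pixels"][100:400,140:420]; b=cv2.imread("pics/lift.png")[:,:280,::-1]
cv2.imwrite("pics/cmp.png",np.hstack([b,cv2.convertScaleAbs(a,alpha=1.4)])[:,:,::-1])
E
```

```text
33.85 [563.6641 220.2477 210.2252] [[-1.     -0.003  -0.0027]
 [-0.003   1.      0.0002]
 [ 0.0027  0.0002 -1.    ]] [-0.0655 -0.1241 -3.5527]
to go, tool mm [-3.1165 -3.6565 -3.084 ]
w [[211.9, 277.6]] pred (np.float64(217.33655787638645), np.float64(276.57399907153484))
dock [([178.7, 275.1], array([564.7824, 218.076 ,   0.    ]))]
s [[172.2, 360.6]] pred (np.float64(169.88543449459343), np.float64(359.1131515315389))
dock [([218.4, 350.0], array([566.8763, 217.0864,   0.    ]))]
```

View pics/cmp.png

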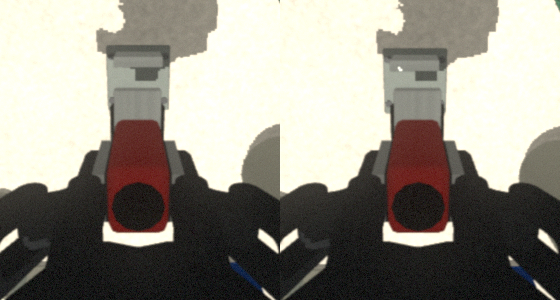

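Roller and grip look the same as at pick-up, with the handle top at (205,137) in both halves. I'll correct by about 3 mm and lower in steps.

Request:
servo_tool(commands=[{"dx":-0.062,"dy":-0.073,"dz":0.4,"ax":0,"ay":0,"az":0,"claw":1},{"dx":0,"dy":0,"dz":0.6,"ax":0,"ay":0,"az":0,"claw":1},{"dx":0,"dy":0,"dz":0.6,"ax":0,"ay":0,"az":0,"claw":1},{"dx":0,"dy":0,"dz":0,"ax":0,"ay":0,"az":0,"claw":1},{"dx":0,"dy":0,"dz":0,"ax":0,"ay":0,"az":0,"claw":1}])

```text
t: 34.78
position: [569.5, 212.7, 132.9]
orientation: [0.002, 3.14, 0.0]
wrist_force: [0.5, 0.3, -3.3]
grip_width: 0.276
finger_force: 61.0
```

Request:
servo_tool(commands=[{"dx":0.05,"dy":0.075,"dz":0,"ax":0,"ay":0,"az":0,"claw":1},{"dx":0,"dy":0,"dz":0,"ax":0,"ay":0,"az":0,"claw":1},{"dx":0,"dy":0,"dz":0,"ax":0,"ay":0,"az":0,"claw":1},{"dx":0,"dy":0,"dz":0,"ax":0,"ay":0,"az":0,"claw":1}])

```text
t: 35.28
position: [566.4, 217.0, 131.9]
orientation: [-0.0, 3.141, -0.0]
wrist_force: [-0.2, -0.8, -3.2]
grip_width: 0.273
finger_force: 61.0
```

```bash
python3 - <<'E'
from h import *
np.set_printoptions(precision=4,suppress=True)
s=r.read_state(); T=s["position"]; M=R.from_rotvec(s["orientation"]).as_matrix()
print(s["t"],T,M,s["wrist_force"])
print("to go, tool mm",M.T@(np.array([566.8,216.6,T[2]])-T))
E
```

```text
35.275 [566.4104 216.9871 131.9256] [[-1.     -0.0001  0.0004]
 [-0.0001  1.     -0.    ]
 [-0.0004 -0.     -1.    ]] [-0.1796 -0.793  -3.1579]
to go, tool mm [-0.3896 -0.3871  0.0002]
```

Request:
servo_tool(commands=[{"dx":-0.006,"dy":-0.006,"dz":0.2,"ax":0,"ay":0,"az":0,"claw":1},{"dx":0,"dy":0,"dz":0.2,"ax":0,"ay":0,"az":0,"claw":1},{"dx":0,"dy":0,"dz":0.2,"ax":0,"ay":0,"az":0,"claw":1}])

```text
t: 35.65
position: [566.2, 216.5, 100.4]
orientation: [-0.0, -3.141, 0.001]
wrist_force: [0.4, -0.1, -3.2]
grip_width: 0.273
finger_force: 61.1
```

Request:
servo_tool(commands=[{"dx":0,"dy":0,"dz":0.2,"ax":0,"ay":0,"az":0,"claw":1},{"dx":0,"dy":0,"dz":0.16,"ax":0,"ay":0,"az":0,"claw":1},{"dx":0,"dy":0,"dz":0.04,"ax":0,"ay":0,"az":0,"claw":1},{"dx":0,"dy":0,"dz":0,"ax":0,"ay":0,"az":0,"claw":1}])

```text
t: 36.15
position: [566.7, 216.6, 81.7]
orientation: [0.0, 3.142, -0.0]
wrist_force: [0.3, 0.4, -2.6]
grip_width: 0.272
finger_force: 61.1
```

Request:
servo_tool(commands=[{"dx":0,"dy":0,"dz":0.06,"ax":0,"ay":0,"az":0,"claw":1},{"dx":0,"dy":0,"dz":0.04,"ax":0,"ay":0,"az":0,"claw":1},{"dx":0,"dy":0,"dz":0,"ax":0,"ay":0,"az":0,"claw":1}])

```text
t: 36.52
position: [566.5, 216.6, 76.6]
orientation: [-0.0, -3.141, 0.0]
wrist_force: [-0.1, 0.3, -3.6]
grip_width: 0.27
finger_force: 61.1
```

Request:
servo_tool(commands=[{"dx":0,"dy":0,"dz":0.02,"ax":0,"ay":0,"az":0,"claw":1},{"dx":0,"dy":0,"dz":0,"ax":0,"ay":0,"az":0,"claw":1}])

```text
t: 36.78
position: [566.6, 216.6, 75.7]
orientation: [-0.0, -3.142, 0.0]
wrist_force: [-0.1, 0.3, -2.9]
grip_width: 0.275
finger_force: 61.1
```

Request:
servo_tool(commands=[{"dx":0,"dy":0,"dz":0.02,"ax":0,"ay":0,"az":0,"claw":1},{"dx":0,"dy":0,"dz":0,"ax":0,"ay":0,"az":0,"claw":1}])

```text
t: 37.02
position: [566.7, 216.6, 74.9]
orientation: [0.0, 3.141, -0.0]
wrist_force: [-0.1, 0.5, -1.3]
grip_width: 0.278
finger_force: 61.4
```

Request:
servo_tool(commands=[{"dx":0,"dy":0,"dz":0.015,"ax":0,"ay":0,"az":0,"claw":1},{"dx":0,"dy":0,"dz":0,"ax":0,"ay":0,"az":0,"claw":1}])

```text
t: 37.28
position: [566.8, 216.6, 74.9]
orientation: [-0.0, 3.141, 0.0]
wrist_force: [-2.2, -1.6, 5.6]
grip_width: 0.276
finger_force: 62.3
```

Request:
servo_tool(commands=[{"dx":0,"dy":0,"dz":0,"ax":0,"ay":0,"az":0,"claw":0.2},{"dx":0,"dy":0,"dz":0,"ax":0,"ay":0,"az":0,"claw":0},{"dx":0,"dy":0,"dz":0,"ax":0,"ay":0,"az":0,"claw":-1},{"dx":0,"dy":0,"dz":0,"ax":0,"ay":0,"az":0,"claw":-1},{"dx":0,"dy":0,"dz":0,"ax":0,"ay":0,"az":0,"claw":-1},{"dx":0,"dy":0,"dz":0,"ax":0,"ay":0,"az":0,"claw":-1}])

```text
t: 38.02
position: [566.6, 216.6, 73.9]
orientation: [-0.0, -3.142, 0.0]
wrist_force: [0.4, -0.6, -0.5]
grip_width: 0.999
finger_force: 0.0
```

Seated and released. I'll retreat straight up, then check.

Request:
servo_tool(commands=[{"dx":0,"dy":0,"dz":-0.2,"ax":0,"ay":0,"az":0,"claw":-1},{"dx":0,"dy":0,"dz":-0.5,"ax":0,"ay":0,"az":0,"claw":-1},{"dx":0,"dy":0,"dz":-0.8,"ax":0,"ay":0,"az":0,"claw":-1},{"dx":0,"dy":0,"dz":-0.8,"ax":0,"ay":0,"az":0,"claw":-1},{"dx":0,"dy":0,"dz":-0.8,"ax":0,"ay":0,"az":0,"claw":-1},{"dx":0,"dy":0,"dz":0,"ax":0,"ay":0,"az":0,"claw":-1},{"dx":0,"dy":0,"dz":0,"ax":0,"ay":0,"az":0,"claw":-1}])

```text
t: 38.9
position: [566.5, 216.6, 229.1]
orientation: [0.0, 3.141, 0.0]
wrist_force: [0.5, 0.2, 0.5]
grip_width: 0.999
finger_force: 0.0
```

```bash
python3 - <<'E'
from h import *
np.set_printoptions(precision=1,suppress=True)
s=r.read_state(); print(s["t"],s["position"],s["wrist_force"])
p=r.grab_frame("wrist"); q=r.grab_frame("scene")
for n,pp in(("w",p),("s",q)):
    for t,X in(("roller",[567,216.6,11]),("dock",[567.5,216.8,0])):
        print(n,t,[(d["at"],round(d["confidence"],2)) for d in r.pinpoint(pp,t)[:2]],"pred",proj(pp,X))
    a=pp["pixels"].astype(int); m=((a[...,0]>1.8*a[...,1])&(a[...,0]>40)).astype(np.uint8)
    k,l,st,c=cv2.connectedComponentsWithStats(m); X=proj(pp,[567,216.6,90])
    print("red",[(st[i],c[i]) for i in range(1,k) if st[i,4]>60 and abs(c[i][1]-X[0])+abs(c[i][0]-X[1])<40],"pred handle",X,proj(pp,[567,216.6,119]))
# old vs new scene: red blob in the first picture
a=cv2.imread("pics/scene.png")[:,:,::-1].astype(int); b=q["pixels"].astype(int)
d=np.abs(a-b).max(2)[170:240,320:400]; print("scene diff at stand: max",d.max(),"n>40",(d>40).sum())
for n,(i,j) in dict(tipbox=(305,122),marker=(246,100),drop1=(264,294),drop2=(274,322),timer=(252,377),spare=(186,377)).items():
    e=np.abs(a-b).max(2)[i-15:i+15,j-20:j+20]; print(n,(e>50).sum())
E
```

```text
38.9 [566.5 216.6 229.1] [0.5 0.2 0.5]
w roller [([176.3, 279.6], 0.87)] pred (np.float64(176.32585934500753), np.float64(276.96233857545155))
w dock [([175.1, 280.4], 0.74)] pred (np.float64(175.01204300996267), np.float64(277.1374941211886))
red [(array([265, 171,  26,  41, 544], dtype=int32), array([277.1, 188.3]))] pred handle (np.float64(192.24031996663393), np.float64(276.81688715448803)) (np.float64(200.39456884937414), np.float64(276.7423607778119))
s roller [([183.8, 286.7], 0.85), ([217.5, 355.7], 0.65)] pred (np.float64(215.17676472662285), np.float64(350.47032732964544))
s dock [([275.2, 291.5], 0.27)] pred (np.float64(218.559331939953), np.float64(350.03301428235386))
red [(array([349, 181,  14,  21, 216], dtype=int32), array([355.6, 190.5]))] pred handle (np.float64(190.19087165135224), np.float64(355.04593036713715)) (np.float64(180.37746538551986), np.float64(356.8430344923654))
scene diff at stand: max 112 n>40 806
tipbox 0
marker 0
drop1 0
drop2 0
timer 0
spare 24
```

```bash
python3 -c "
from cell import r
print(r.close_job())"
```

```text
the job is handed in; nothing more can be done
None
```

The job is handed in at about 39 s: three passes were rolled over all twelve caps and the strip looks flush, the estimated roller force stayed under 25 N at every reading, and the roller is upright in its stand; the bystanders show no sign of having moved, except that a small picture change near the spare strip (possibly shadow) was not checked.

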